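Pack the model case and probe its lid seam

TASK

Pack the case: put the round tan plaster dies on the table into the case's left compartment and the oblong plaster bite blocks into the right one (left and right as seen from the robot), then fit the case's own rectangular lid so that it sits flat in the rim. Then take the bent-tip probe and run its tip gently and slowly, about 2 cm a second, along the open seam between lid and rim, dipping below the rim's top: start at the near left corner, follow the side nearest the robot to the near right corner, turn it and go on along the right side to the far right corner. Finally lay the probe back in its rest as it was, pin hanging down; leave everything else on the bench where it is.

Things in the scene. Friction and masses are not known exactly. Their poses are not given: they have to be found in the camera images.
- case: aluminium case fixed to the bench, 146 (x) x 206 (y) x 54 mm; origin: centre of underside; x away from the robot, y to its left. Compartments left (+y) and right, each 96 x 76 mm, centred on y = +-40 mm, floor z = 6, parting wall to z = 44. The lid lies on a ledge at z = 46 inside a rim 130 x 190 mm, top z = 54; a seam 9 mm wide, 8 deep stays open between lid and rim
- lid: the case's grey lid, plate 112 (x) x 172 (y) x 8 mm, black grip bar on top (50 mm in x, 14 mm wide in y, z = 8 to 36), four tapered feet 8 mm long underneath that centre it in the case's mouth (1.5 mm play). Origin: centre of the plate's underside, 8 mm above the table, 46 mm above the case's origin when seated, axes then as the case's (a half turn is as good). 0.2 kg
- probe: steel probe with a bent tip: a level handle 118 mm long, 12 mm thick, with a black square grip in its middle (50 mm in x, 14 x 14 mm); at its +x end a pin 4 mm thick goes down at a right angle. Origin: centre of the square grip; x along the handle towards the pin, z up, away from the pin's tip. 60 g
- probe_tip (a point): lower end of the pin, at (60, 0, -70) mm in the probe's frame
- rest: probe rest fixed to the bench: base plate 110 x 50 x 8 mm with two posts at x = +-42 mm (10 mm thick), each topped by a 90 degree V, 42 mm wide over the top, that holds the round handle. Origin: centre of its underside; with the probe in place the probe's origin is 100 mm above it, axes matching
- seam0 (a point): middle of the seam at the seam's near left corner (4 mm below the rim's top), moves with the case; seam0 to seam7 follow the route in order
- seam1 (a point): middle of the seam at 45 mm along the near side (4 mm below the rim's top), moves with the case; seam0 to seam7 follow the route in order
- seam2 (a point): middle of the seam at the middle of the near side (4 mm below the rim's top), moves with the case; seam0 to seam7 follow the route in order
- seam3 (a point): middle of the seam at 45 mm short of the near right corner (4 mm below the rim's top), moves with the case; seam0 to seam7 follow the route in order
- seam4 (a point): middle of the seam at the near right corner (4 mm below the rim's top), moves with the case; seam0 to seam7 follow the route in order
- seam5 (a point): middle of the seam at 40 mm along the right side (4 mm below the rim's top), moves with the case; seam0 to seam7 follow the route in order
- seam6 (a point): middle of the seam at 80 mm along the right side (4 mm below the rim's top), moves with the case; seam0 to seam7 follow the route in order
- seam7 (a point): middle of the seam at the far right corner (4 mm below the rim's top), moves with the case; seam0 to seam7 follow the route in order
- die_a: round tan plaster die, 24 mm across and 18 mm high, with a tapered stump on top (30 mm high in all); origin: centre of its underside; may be absent
- die_b: round tan plaster die, 24 mm across and 18 mm high, with a tapered stump on top (30 mm high in all); origin: centre of its underside; may be absent
- block_a: oblong tan plaster bite block, 36 (x) x 24 (y) x 20 mm with three tooth shapes on top (27 mm high in all); origin: centre of its underside; may be absent
- block_b: oblong tan plaster bite block, 36 (x) x 24 (y) x 20 mm with three tooth shapes on top (27 mm high in all); origin: centre of its underside; may be absent
- jar: bystander: amber jar, 42 mm across, 60 mm high; its origin is at the centre of its underside
- bowl: bystander: rubber mixing bowl, 84 mm across, 45 mm high; its origin is at the centre of its underside
- spatula: bystander: spatula, 180 mm long, lying; its origin is at the centre of its underside
- round_lid: bystander: round blue lid with a knob, 72 mm across, belongs to another box; its origin is at the centre of its underside
- arch: bystander: horseshoe-shaped plaster arch model, about 75 mm across, 22 mm high; its origin is at the centre of its underside
- brush: bystander: brush, 160 mm long, lying; its origin is at the centre of its underside

How it is judged (in metres and radians):
On the way, in this order (a step that is already met when the one before it is completed fails the run):
1. every plaster part lies in its compartment (x of die_a in the frame of case between -0.05 and 0.05 m and y of die_a in the frame of case between 0.002 and 0.078 m and z of each of die_a, die_b, block_a, block_b in the frame of case below 0.042 m and x of die_b in the frame of case between -0.05 and 0.05 m and y of die_b in the frame of case between 0.002 and 0.078 m and x of block_a in the frame of case between -0.05 and 0.05 m and y of block_a in the frame of case between -0.078 and -0.002 m and x of block_b in the frame of case between -0.05 and 0.05 m and y of block_b in the frame of case between -0.078 and -0.002 m and contact force between the fingers and die_a below 0.2 N and contact force between the fingers and die_b below 0.2 N and contact force between the fingers and block_a below 0.2 N and contact force between the fingers and block_b below 0.2 N), for 0.2 s.
2. the lid sits flat in the case, let go (x of lid in the frame of case between -0.005 and 0.005 m and y of lid in the frame of case between -0.005 and 0.005 m and z of lid in the frame of case between 0.043 and 0.049 m and angle between the z axis of lid and the z axis of case, either way round below 0.04 rad and contact force between the fingers and lid below 0.2 N), for 0.2 s.
3. the probe tip is in the seam at the seam's near left corner, below the rim, moving slower than 40 mm/s (horizontal distance between probe_tip and seam0 below 0.008 m and z of probe_tip in the frame of case below 0.0525 m and linear speed of probe below 0.04 m/s), for 0.2 s.
4. the probe tip is in the seam at 45 mm along the near side, below the rim, moving slower than 40 mm/s (horizontal distance between probe_tip and seam1 below 0.008 m and z of probe_tip in the frame of case below 0.0525 m and linear speed of probe below 0.04 m/s), for 0.2 s.
5. the probe tip is in the seam at the middle of the near side, below the rim, moving slower than 40 mm/s (horizontal distance between probe_tip and seam2 below 0.008 m and z of probe_tip in the frame of case below 0.0525 m and linear speed of probe below 0.04 m/s), for 0.2 s.
6. the probe tip is in the seam at 45 mm short of the near right corner, below the rim, moving slower than 40 mm/s (horizontal distance between probe_tip and seam3 below 0.008 m and z of probe_tip in the frame of case below 0.0525 m and linear speed of probe below 0.04 m/s), for 0.2 s.
7. the probe tip is in the seam at the near right corner, below the rim, moving slower than 40 mm/s (horizontal distance between probe_tip and seam4 below 0.008 m and z of probe_tip in the frame of case below 0.0525 m and linear speed of probe below 0.04 m/s), for 0.2 s.
8. the probe tip is in the seam at 40 mm along the right side, below the rim, moving slower than 40 mm/s (horizontal distance between probe_tip and seam5 below 0.008 m and z of probe_tip in the frame of case below 0.0525 m and linear speed of probe below 0.04 m/s), for 0.2 s.
9. the probe tip is in the seam at 80 mm along the right side, below the rim, moving slower than 40 mm/s (horizontal distance between probe_tip and seam6 below 0.008 m and z of probe_tip in the frame of case below 0.0525 m and linear speed of probe below 0.04 m/s), for 0.2 s.
10. the probe tip is in the seam at the far right corner, below the rim, moving slower than 40 mm/s (horizontal distance between probe_tip and seam7 below 0.008 m and z of probe_tip in the frame of case below 0.0525 m and linear speed of probe below 0.04 m/s), for 0.2 s.
At the end, for the whole second after the job is handed in: Every die is in the left and every block in the right compartment; the lid is seated (within 5 mm sideways, 3 mm in height, flat within 0.04 rad); the probe lies still in both Vs of its rest (within 25 mm lengthways, 8 mm sideways, 6 mm in height), its pin hanging down within 0.4 rad (x of die_a in the frame of case between -0.05 and 0.05 m and y of die_a in the frame of case between 0.002 and 0.078 m and z of each of die_a, die_b, block_a, block_b in the frame of case below 0.042 m and x of die_b in the frame of case between -0.05 and 0.05 m and y of die_b in the frame of case between 0.002 and 0.078 m and x of block_a in the frame of case between -0.05 and 0.05 m and y of block_a in the frame of case between -0.078 and -0.002 m and x of block_b in the frame of case between -0.05 and 0.05 m and y of block_b in the frame of case between -0.078 and -0.002 m and x of lid in the frame of case between -0.005 and 0.005 m and y of lid in the frame of case between -0.005 and 0.005 m and z of lid in the frame of case between 0.043 and 0.049 m and angle between the z axis of lid and the z axis of case, either way round below 0.04 rad and x of probe in the frame of rest between -0.025 and 0.025 m and y of probe in the frame of rest between -0.008 and 0.008 m and z of probe in the frame of rest between 0.094 and 0.106 m and angle between probe's own z axis and vertical below 0.4 rad and linear speed of probe below 0.03 m/s); the robot touches nothing.
It fails at once if a bystander (jar, bowl, spatula, round lid, arch model, brush) is shoved more than 5 cm (distance of any of jar, bowl, spatula, round_lid, arch, brush from where it was at the start of the episode above 0.05 m).
It fails at once if the probe is pressed on the case or its lid with more than 20 N (contact force between probe and case above 20 N or contact force between probe and lid above 20 N).
Of die_a, die_b, block_a, block_b only 2 to 4 are there at a start; the rules pass over those that are not, and their reading is None.
At some moment in a run one of die_a, die_b, block_a, block_b may be knocked a few centimetres aside while the robot is not near it.
It also fails if it takes over 210 s, if anything falls off the work surface, if the arm or the gripper's body presses on something with over 40 N, if the wrist force passes 120 N, or if a joint passes its speed limit or range.

ROBOT

A 7-joint arm with a two-finger parallel gripper is mounted at the origin on the work surface. World frame = base frame: x ahead of the robot, y to its left, z up, the work surface at z = 0. Lengths are in m, angles in degrees, forces in N, time in s.
With the tool pointing down it reaches from about 0.425 to 0.875 m from the base axis. Payload 9.9 kg.
Tool frame: the origin (TCP) lies at the very end of the fingers, on their centre line; the grasp point (between the pads) lies 19 mm behind it (robot.grip_depth is the distance from the TCP to the grasp point, in m); z points along the fingers, y is the line along which they close (so a half turn about z gives the same grasp; the last joint's range is limited). The gripper opens to 85 mm and grips with 20 to 120 N. Pads are 22 mm wide; open, the fingers measure 114 mm over their backs; the gripper's body (76 mm by 85 mm) begins 54 mm behind the grasp point. The pads swing forward as they close: fully open they stand 13 mm farther back than shut.
Start: joints at [65.558, 32.985, 1.427, 82.34, -0.859, 64.687, -3.237], TCP at [0.227, -0.636, 0.231] pointing down, gripper open.
Joint ranges: [-157.87, 157.87], [-19.46, 123.44], [-87.15, 90], [11.01, 140.99], [-62.26, 242.26], [9.8, 113.94], [-161.44, 161.44]. Speed limits (degrees/s): [127.2, 127.2, 172.46, 172.46, 180, 180, 180].

INTERFACE

Orientations are given as [roll, pitch, yaw] about the fixed x, y, z axes, in that order (R = Rz(yaw) Ry(pitch) Rx(roll)).
In Python, from plant import robot, vision gives the robot as it stands.
- The arm moves only by the tool step_arm, never from a script. Its argument "rows" is one flat list of numbers, 5 for each row, row after row: the opening, from -1 (shut) to 1 (fully open), then the shift along the tool's x, y, z in cm, then the turn about the tool's z in rad. A call has 1 to 20 rows; each row shifts and turns the commanded pose from where the row before left it, along the tool's axes as they then stand; what a row does not reach is not made up. A row lasts 1/10 s, in which the tool goes at most 50 mm and 8.59 degrees, less where a joint would pass 70% of its speed; a pose out of reach is approached as far as the arm can. A call with a gripper value outside its range is refused whole. The fingers move at their own pace and stop on an object; the grip force is fixed at half the most. Time passes only in rows, so rows that do not move let the fingers close. It gives the time, the measured TCP pose, the force, the opening and the grip force at its end, in the units of the state.
- robot.observe(): the state, without advancing time (a new reading comes with each control period).
- vision.camera(name): name is "scene" or "top"; returns a dict with "image" (480x640x3 uint8, red, green, blue), "fx", "fy", "cx", "cy" (pixels), "D" ([k1, k2, p1, p2, k3] as OpenCV has them; the pictures are not rectified), "T" (4x4, takes a point from camera to world coordinates). Camera axes: x right, y up, looking along -z (the intrinsics and any distortion apply to the point x, -y, -z); pixel columns grow to the right and rows downward; lengths in m; the calibration is good to about 2 mm. A picture is of the moment at which its call begins. There is no depth.
- robot.finish_job(): hands the job in; it is judged then, once.
Trained networks look in a picture, given as the dict that the camera call returned (one of the last four; its "shot" number tells which), for a name from the list of things; names that differ only in an ending like _2 or _b are one class to them, and where a whole thing is asked for, a point or a joint stands for the part that bears it (a point fixed in the world has none). Each returns a list of dicts, best first, with "p" (0 to 1); they miss things now and then, are a little off and sometimes report something else, mostly with a low value. They report only what shows in the picture. A call takes as long as a camera call.
- vision.cut_out(picture, thing): "region" (480x640 bool, what is visible of it) and "bbox" ([left, top, width, height] in pixels, round what is visible of it).
- vision.tip_of(picture, thing): "centre" ([column, row] in pixels: a listed point, or the origin of a listed thing).
The state is a dict: "time": time; "joint_pos": joint angles; "qd": joint speeds; "joint_torque": joint torques, N m; "tcp_pos": TCP position; "tool_rot": TCP orientation; "ft_force": force on the tool from outside, world axes, zero at the start; "ft_torque": the same for the moment, N m; "grip_width": finger opening in m; "grasp_force": force on a finger pad.
Only numpy, scipy, OpenCV 4.12 (cv2) and the standard library are available. Lean on these libraries where they do the work, as an engineer would, in place of code of your own. Each camera call takes 0.05 s, during which the arm holds its last target. There are 200 camera calls.

## Working session

There is one attempt and no reset: what is moved stays moved. The work goes in short steps, Python scripts to look and compute and a tool call to move; the robot and the scene stay as the last step left them, time stands still between calls to the robot, and variables do not carry over. Pictures are saved under pics/ and viewed, at most 14 in all, crops included, and the job is handed in when it is done.

Besides the shell and the picture viewer there is one more tool, called after "Call:" as name(argument=value, ...) on one line, values as JSON. step_arm: Moves the arm, as the interface text tells. Its arguments: {"type":"object","properties":{"rows":{"type":"array","items":{"type":"number"}}},"required":["rows"]}

```bash
ls; mkdir -p pics
cat > a.py <<'E'
import numpy as np, cv2
from plant import robot, vision
def shot(n,save=None):
    c=vision.camera(n)
    if save: cv2.imwrite('pics/'+save,cv2.cvtColor(c['image'],cv2.COLOR_RGB2BGR))
    return c
def px2w(c,uv,z):
    K=np.array([[c['fx'],0,c['cx']],[0,c['fy'],c['cy']],[0,0,1.]])
    p=cv2.undistortPoints(np.array(uv,float).reshape(-1,1,2),K,np.array(c['D'],float)).reshape(-1,2)
    d=np.c_[p[:,0],-p[:,1],-np.ones(len(p))]@c['T'][:3,:3].T; o=c['T'][:3,3]
    return o+d*((z-o[2])/d[:,2])[:,None]
def w2px(c,P):
    P=np.atleast_2d(P); q=(P-c['T'][:3,3])@c['T'][:3,:3]
    K=np.array([[c['fx'],0,c['cx']],[0,c['fy'],c['cy']],[0,0,1.]])
    return cv2.projectPoints(q*[1,-1,-1],np.zeros(3),np.zeros(3),K,np.array(c['D'],float))[0].reshape(-1,2)
E
python3 - <<'E'
from a import *
for n in ['top','scene']:
    c=shot(n,n+'0.png'); print(n,c['T'].round(3).tolist(),c['fx'])
    for t in ['case','lid','probe','probe_tip','rest','seam0','seam4','seam7','die_a','block_a','jar','bowl','spatula','round_lid','arch','brush']:
        for r in vision.tip_of(c,t)[:4]:
            print(t,np.round(r['p'],2),np.round(r['centre'],1),px2w(c,r['centre'],0)[0].round(3) if n=='top' else '')
print(robot.observe())
E
```

```text
pics
top [[-0.002, 0.99, -0.138, 0.436], [-1.0, -0.0, 0.017, 0.06], [0.016, 0.138, 0.99, 1.041], [0.0, 0.0, 0.0, 1.0]] 437.23069837646733
case 0.82 [334.4 249.9] [0.554 0.025 0.   ]
lid 0.89 [480.4 304. ] [ 0.424 -0.322  0.   ]
probe 0.74 [198.4 294.2] [0.449 0.347 0.   ]
probe 0.53 [375.6 254.6] [ 0.542 -0.074  0.   ]
probe_tip 0.77 [206.9 265.7] [0.516 0.329 0.   ]
rest 0.91 [211.6 294.6] [0.448 0.315 0.   ]
seam0 0.89 [375.5 235.6] [ 0.588 -0.074  0.   ]
seam0 0.74 [376.  221.2] [ 0.624 -0.076  0.   ]
seam0 0.73 [375.1 272.4] [ 0.5   -0.072  0.   ]
seam0 0.71 [297.9 273.2] [0.498 0.112 0.   ]
seam4 0.89 [375.5 235.6] [ 0.588 -0.074  0.   ]
seam4 0.74 [376.  221.2] [ 0.624 -0.076  0.   ]
seam4 0.73 [375.1 272.4] [ 0.5   -0.072  0.   ]
seam4 0.71 [297.9 273.2] [0.498 0.112 0.   ]
seam7 0.89 [375.5 235.6] [ 0.588 -0.074  0.   ]
seam7 0.74 [376.  221.2] [ 0.624 -0.076  0.   ]
seam7 0.73 [375.1 272.4] [ 0.5   -0.072  0.   ]
seam7 0.71 [297.9 273.2] [0.498 0.112 0.   ]
die_a 0.57 [431.1 220.7] [ 0.625 -0.211  0.   ]
die_a 0.43 [198.7 227.5] [0.608 0.352 0.   ]
block_a 0.65 [375.8 272.2]
[... 1400 characters left out ...]
oint_pos': array([65.55591572, 32.98392931,  1.42599443, 82.34098007, -0.86097492,
       64.68754159, -3.23703465]), 'qd': array([-0.03058583, -0.0125148 , -0.0080923 , -0.05619244, -0.00329115,
       -0.04621238,  0.05814865]), 'joint_torque': array([-3.67598404e-04, -7.65479994e+01,  2.24893212e+00, -2.86285150e+01,
        1.53641927e-02,  2.89428513e-03, -2.69201485e-05]), 'tcp_pos': array([ 0.22691922, -0.63570163,  0.23129575]), 'tool_rot': array([-1.79998028e+02, -1.92650017e-03,  1.96426577e+01]), 'ft_force': array([-0.57568641,  0.16175207,  0.17994831]), 'ft_torque': array([-3.51212724e-02, -7.93292390e-05, -1.07813064e-02]), 'grasp_force': 0.0, 'grip_width': 0.08522770163833558}
```

View pics/top0.png

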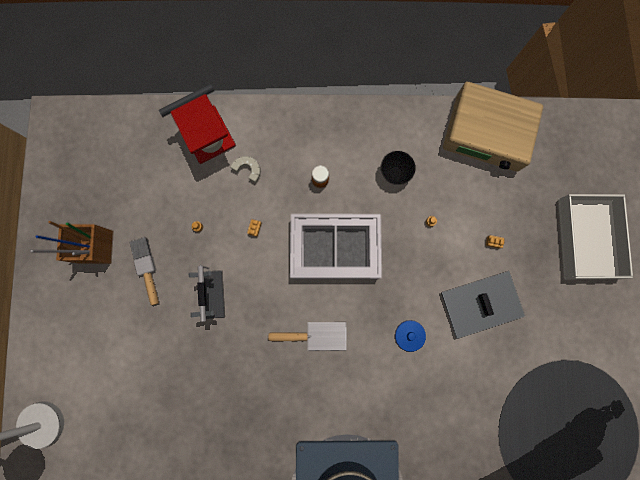

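View pics/scene0.png

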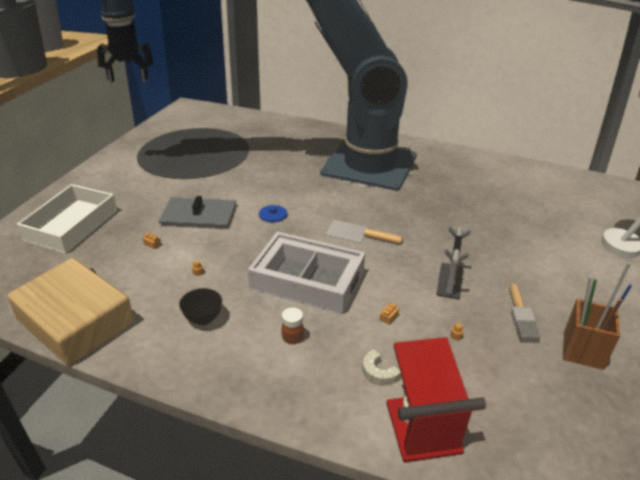

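The top view shows dies at (197,227) and (431,221), and blocks at (255,228) and (496,242). The case is at (335,247), the lid at (482,304) and the rest with the probe at (205,295). The scene view agrees. Next I fit the poses to the silhouettes from both cameras.

```bash
cat >> a.py <<'E'
from scipy.optimize import minimize
def box(x0,x1,y0,y1,z0,z1): return np.array([[x,y,z] for x in(x0,x1) for y in(y0,y1) for z in(z0,z1)])/1000.
def cyl(r0,r1,z0,z1):
    t=np.linspace(0,2*np.pi,24,endpoint=False)
    return np.r_[np.c_[r0*np.cos(t),r0*np.sin(t),0*t+z0],np.c_[r1*np.cos(t),r1*np.sin(t),0*t+z1]]/1000.
M={'case':[box(-73,73,-103,103,0,54)],
 'lid':[box(-56,56,-86,86,0,8),box(-25,25,-7,7,8,36)],
 'die_a':[cyl(12,12,0,18),cyl(8,6,18,30)],
 'block_a':[box(-18,18,-12,12,0,20),box(-16,16,-7,7,20,27)],
 'probe':[box(-59,59,-6,6,-6,6),box(-25,25,-7,7,-7,7),box(58,62,-2,2,-70,0)],
 'rest':[box(-55,55,-25,25,0,8),box(-47,-37,-7,7,8,100),box(37,47,-7,7,8,100)]}
Z={'lid':.008,'probe':.1}
S=4
def render(c,name,p,roi):
    x,y,a=p[:3]; z=Z.get(name,0) if len(p)<4 else p[3]
    R=np.array([[np.cos(a),-np.sin(a),0],[np.sin(a),np.cos(a),0],[0,0,1]])
    u0,v0,w,h=roi; m=np.zeros((h*S,w*S),np.uint8)
    for b in M[name]:
        q=(w2px(c,b@R.T+[x,y,z])-[u0,v0]+.5)*S-.5
        cv2.fillConvexPoly(m,cv2.convexHull(np.round(q*16).astype(np.int32)),255,cv2.LINE_AA,4)
    return cv2.resize(m,(w,h),interpolation=cv2.INTER_AREA)/255.
def regions(c,name,p0,thr=40):
    g=w2px(c,[[p0[0],p0[1],.015]])[0]; best=None
    for r in vision.cut_out(c,name):
        m=r['region']
        if m.sum()<10: continue
        v,u=np.nonzero(m); d=np.hypot(u.mean()-g[0],v.mean()-g[1])
        if d<thr and (best is None or r['p']>best[1]): best=(m,r['p'])
    return best
def fit(cs,name,p0,verbose=True,thr=40):
    obs=[]
    for c in cs:
        r=regions(c,name,p0,thr)
        if r is None: print('  none',name); continue
        v,u=np.nonzero(r[0]); u0,v0=max(u.min()-12,0),max(v.min()-12,0)
        roi=(u0,v0,min(u.max()+13,640)-u0,min(v.max()+13,480)-v0)
        obs.append((c,r[0][v0:v0+roi[3],u0:u0+roi[2]].astype(float),roi,r[1]))
    def cost(p):
        s=0
        for c,m,roi,_ in obs:
            k=render(c,name,p,roi); s+=1-np.minimum(m,k).sum()/np.maximum(m,k).sum()
        return s/len(obs)
    best=None
    for da in ([0] if name=='die_a' else np.radians([-20,0,20])):
        s=np.array([p0[0],p0[1],p0[2]+da]); sim=np.array([s,s+[.012,0,0],s+[0,.012,0],s+[0,0,.25]])
        o=minimize(cost,s,method='Nelder-Mead',options=dict(initial_simplex=sim,xatol=1e-4,fatol=1e-5,maxiter=250))
        if best is None or o.fun<best.fun: best=o
    p=best.x
    if verbose: print(name,'xy',p[:2].round(4),'yaw',np.degrees(p[2]).round(1),'cost',round(best.fun,3),'p',[round(float(o[3]),2) for o in obs])
    return p
E
python3 - <<'E'
from a import *
t=shot('top');s=shot('scene')
def g(u,v,z): return px2w(t,[u,v],z)[0]
for n,u,v,z,a in [('case',335,247,.05,0),('lid',482,304,.02,.3),('die_a',197,227,.02,0),('die_a',431,221,.02,0),('block_a',255,228,.02,0),('block_a',496,242,.02,1.5),('probe',204,294,.1,0),('rest',214,294,.03,0)]:
    q=g(u,v,z)
    for cs in ([t],[s],[t,s]): fit(cs,n,[q[0],q[1],a])
E
```

```text
case xy [0.56   0.0253] yaw -0.8 cost 0.018 p [0.66]
case xy [0.5574 0.0242] yaw -0.1 cost 0.018 p [0.65]
case xy [0.5591 0.025 ] yaw -0.5 cost 0.025 p [0.66, 0.65]
lid xy [ 0.424  -0.3236] yaw 17.1 cost 0.025 p [0.97]
lid xy [ 0.4208 -0.3234] yaw 17.1 cost 0.075 p [0.58]
lid xy [ 0.4236 -0.3234] yaw 17.1 cost 0.054 p [0.97, 0.58]
die_a xy [0.6094 0.3531] yaw -4.1 cost 0.182 p [0.4]
die_a xy [0.608  0.3532] yaw -7.7 cost 0.227 p [0.62]
die_a xy [0.6092 0.353 ] yaw 0.1 cost 0.207 p [0.4, 0.62]
  none die_aTraceback (most recent call last):
  File "<stdin>", line 6, in <module>
  File "a.py", line 61, in fit
    o=minimize(cost,s,method='Nelder-Mead',options=dict(initial_simplex=sim,xatol=1e-4,fatol=1e-5,maxiter=250))
    res = _minimize_neldermead(fun, x0, args, callback, bounds=bounds,
                               **options)
    fsim[k] = func(sim[k])
              ~~~~^^^^^^^^
    fx = function(np.copy(x), *(wrapper_args + args))
  File "a.py", line 57, in cost
    return s/len(obs)
           ~^~~~~~~~~
ZeroDivisionError: division by zero
```

```bash
cat >> a.py <<'E'
_reg=regions
def regions(c,name,p0,thr=40):
    if name in('die_a','block_a'):
        h=cv2.cvtColor(c['image'],cv2.COLOR_RGB2HSV).astype(int)
        m=((h[...,0]>5)&(h[...,0]<25)&(h[...,1]>115)&(h[...,2]>70)).astype(np.uint8)
        n,l,st,ce=cv2.connectedComponentsWithStats(m)
        g=w2px(c,[[p0[0],p0[1],.015]])[0]
        ok=[i for i in range(1,n) if 12<st[i,4]<500]
        if not ok: return None
        i=min(ok,key=lambda i:np.hypot(*(ce[i]-g)))
        return (l==i,st[i,4]/1000.) if np.hypot(*(ce[i]-g))<thr else None
    return _reg(c,name,p0,thr)
E
python3 - <<'E'
from a import *
t=shot('top');s=shot('scene')
def g(u,v,z): return px2w(t,[u,v],z)[0]
for n,u,v,z,a in [('die_a',197,227,.02,0),('die_a',431,221,.02,0),('block_a',255,228,.02,0),('block_a',496,242,.02,1.5),('probe',204,294,.1,0),('rest',214,294,.03,0)]:
    q=g(u,v,z)
    for cs in ([t],[s],[t,s]):
        try: fit(cs,n,[q[0],q[1],a],thr=25)
        except ZeroDivisionError: pass
E
```

```text
die_a xy [0.6099 0.3545] yaw -3.3 cost 0.278 p [0.08]
die_a xy [0.6073 0.3531] yaw 7.9 cost 0.173 p [0.16]
die_a xy [0.6092 0.3536] yaw -0.4 cost 0.239 p [0.08, 0.16]
die_a xy [ 0.6234 -0.2079] yaw 14.0 cost 0.328 p [0.07]
die_a xy [ 0.619  -0.2092] yaw -2.1 cost 0.243 p [0.12]
die_a xy [ 0.6227 -0.2075] yaw 12.9 cost 0.294 p [0.07, 0.12]
block_a xy [0.6068 0.2176] yaw -17.2 cost 0.182 p [0.16]
block_a xy [0.6042 0.2165] yaw -7.4 cost 0.148 p [0.26]
block_a xy [0.606  0.2172] yaw -9.1 cost 0.176 p [0.16, 0.26]
block_a xy [ 0.5729 -0.3625] yaw 83.4 cost 0.279 p [0.15]
block_a xy [ 0.57  -0.362] yaw 66.6 cost 0.176 p [0.19]
block_a xy [ 0.5723 -0.3612] yaw 73.8 cost 0.249 p [0.15, 0.19]
probe xy [0.4493 0.3126] yaw 4.0 cost 0.194 p [0.9]
  none probe
  none probe
probe xy [0.4493 0.3126] yaw 4.0 cost 0.194 p [0.9]
rest xy [0.4498 0.3079] yaw 6.1 cost 0.246 p [0.77]
rest xy [0.4489 0.3129] yaw 5.1 cost 0.343 p [0.63]
rest xy [0.4495 0.3122] yaw 5.2 cost 0.305 p [0.77, 0.63]
```

```bash
cat >> a.py <<'E'
def plan(x,y,z,yaw,step=3.,ang=.14):
    o=robot.observe(); p=o['tcp_pos']; y0=o['tool_rot'][2]
    d=(yaw-y0+180)%360-180
    a=np.radians(yaw); w=(np.array([x,y,z])-p)*100
    s=np.array([w[0]*np.cos(a)+w[1]*np.sin(a), w[0]*np.sin(a)-w[1]*np.cos(a), -w[2]])
    n=int(np.ceil(abs(np.radians(d))/ang)); m=max(1,int(np.ceil(np.linalg.norm(s[:2])/step)))
    print('at',p.round(4),'yaw',round(y0,2),'| turn total',round(-np.radians(d),3),f'in {n} rows | shift cm',s.round(2),f'in {m} rows: each',(s/m).round(3),'turn/row',round(-np.radians(d)/max(n,m),4), 'grip',o['grip_width'].round(4))
E
python3 -c "
from a import *
plan(.572,-.3615,.12,74)"
```

```text
Traceback (most recent call last):
  File "a.py", line 84, in plan
    print('at',p.round(4),'yaw',round(y0,2),'| turn total',round(-np.radians(d),3),f'in {n} rows | shift cm',s.round(2),f'in {m} rows: each',(s/m).round(3),'turn/row',round(-np.radians(d)/max(n,m),4), 'grip',o['grip_width'].round(4))
                                                                                                                                                                                                                ^^^^^^^^^^^^^^^^^^^^^
AttributeError: 'float' object has no attribute 'round'
```

```bash
sed -i "s/o\['grip_width'\].round(4)/round(o['grip_width'],4)/" a.py
python3 -c "
from a import *
plan(.572,-.3615,.12,74)"
```

```text
at [ 0.2269 -0.6357  0.2313] yaw 19.64 | turn total -0.949 in 7 rows | shift cm [35.87 25.62 11.13] in 15 rows: each [2.392 1.708 0.742] turn/row -0.0632 grip 0.0857
```

Call:
step_arm(rows=[0.1,0,0,0,-0.1356,0.1,0,0,0,-0.1356,0.1,0,0,0,-0.1356,0.1,0,0,0,-0.1356,0.1,0,0,0,-0.1356,0.1,0,0,0,-0.1356,0.1,0,0,0,-0.1356,0.1,2.99,2.13,0.93,0,0.1,2.99,2.13,0.93,0,0.1,2.99,2.13,0.93,0,0.1,2.99,2.13,0.93,0,0.1,2.99,2.13,0.93,0,0.1,2.99,2.13,0.93,0,0.1,2.99,2.13,0.93,0,0.1,2.99,2.13,0.93,0,0.1,2.99,2.13,0.93,0,0.1,2.99,2.13,0.93,0,0.1,2.99,2.13,0.93,0,0.1,2.98,2.19,0.9,0,0.1,0,0,0,0])

```text
time: 4.95
tcp_pos: [0.5766, -0.3549, 0.1187]
tool_rot: [180.0, -0.3, 74.5]
ft_force: [0.8, 0.4, -0.4]
grip_width: 0.0469
grasp_force: 0.0
```

Run:
```python
from a import *
plan(.572,-.3615,.003,74)
t=shot('top');s=shot('scene','s1.png')
for n,p in [('block_a',(.572,-.3615,1.3)),('die_a',(.6225,-.208,0))]:
  try: fit([s],n,p,thr=30)
  except ZeroDivisionError: pass
```

```text
at [ 0.5766 -0.3549  0.1187] yaw 74.48 | turn total 0.008 in 1 rows | shift cm [-0.76 -0.26 11.57] in 1 rows: each [-0.762 -0.26  11.566] turn/row 0.0083 grip 0.0469
block_a xy [ 0.5715 -0.3603] yaw 66.2 cost 0.2 p [0.19]
die_a xy [ 0.6192 -0.2093] yaw 12.4 cost 0.243 p [0.12]
```

View pics/s1.png

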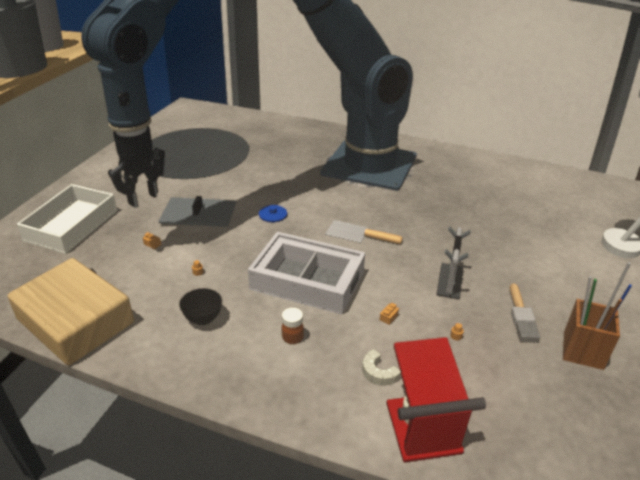

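The gripper hangs over the right-hand block, which is at (151,240) in the scene view, and every part is where it was before.

Call:
step_arm(rows=[0.1,-0.76,-0.26,1.6,0,0.1,0,0,2.5,0,0.1,0,0,2.5,0,0.1,0,0,2.5,0,0.1,0,0,1.5,0,0.1,0,0,0.9,0,0.1,0,0,0,0,-1,0,0,0,0,-1,0,0,0,0,-1,0,0,0,0,-1,0,0,0,0,-1,0,0,0,0])

```text
time: 6.25
tcp_pos: [0.5681, -0.3685, 0.0065]
tool_rot: [179.9, 0.0, 74.0]
ft_force: [-0.5, -1.7, 6.3]
grip_width: 0.0219
grasp_force: 59.1
```

Run:
```python
from a import *
plan(.582,-.0155,.14,0)
print(robot.observe()['grasp_force'])
```

```text
at [ 0.5681 -0.3685  0.0065] yaw 74.02 | turn total 1.292 in 10 rows | shift cm [  1.39 -35.3  -13.35] in 12 rows: each [ 0.116 -2.942 -1.113] turn/row 0.1077 grip 0.0219
59.133760929107666
```

Call:
step_arm(rows=[-1,0,0,-1.5,0,-1,0,0,-3,0,-1,0,0,-3,0,-1,0,0,-3,0,-1,0,0,-3,0.129,-1,0,0,0,0.129,-1,0,0,0,0.129,-1,0,0,0,0.129,-1,0,0,0,0.129,-1,0,0,0,0.129,-1,0,0,0,0.129,-1,0,0,0,0.129,-1,0,0,0,0.129,-1,0,0,0,0.129,-1,0.1,-3,0,0,-1,0.1,-3,0,0,-1,0.1,-3,0,0,-1,0.1,-3,0,0,-1,0.1,-3,0,0,-1,0.1,-3,0,0])

```text
time: 8.25
tcp_pos: [0.5731, -0.1864, 0.1412]
tool_rot: [-180.0, -0.1, 0.1]
ft_force: [0.4, 0.1, 0.0]
grip_width: 0.0223
grasp_force: 58.5
```

Call:
step_arm(rows=[-1,0,-3,0,0,-1,0,-3,0,0,-1,0,-3,0,0,-1,0,-3,0,0,-1,0,-3,0,0,-1,0,-2.4,0,0,-1,0,0,0,0,-1,0,0,0,0])

```text
time: 9.05
tcp_pos: [0.5728, -0.0134, 0.1409]
tool_rot: [-180.0, -0.1, 0.2]
ft_force: [0.5, -0.2, 0.3]
grip_width: 0.0221
grasp_force: 58.5
```

Run:
```python
from a import *
t=shot('top','t2.png');s=shot('scene','s2.png')
i=np.hstack([cv2.imread('pics/t2.png')[150:350,250:550],cv2.imread('pics/s2.png')[150:350,150:450]]);cv2.imwrite('pics/c2.png',cv2.resize(i,(800,267)))
plan(.576,-.0155,.012,0)
```

```text
at [ 0.5727 -0.0151  0.1406] yaw 0.04 | turn total 0.001 in 1 rows | shift cm [ 0.33  0.04 12.86] in 1 rows: each [ 0.334  0.037 12.862] turn/row 0.0008 grip 0.0226
```

View pics/c2.png

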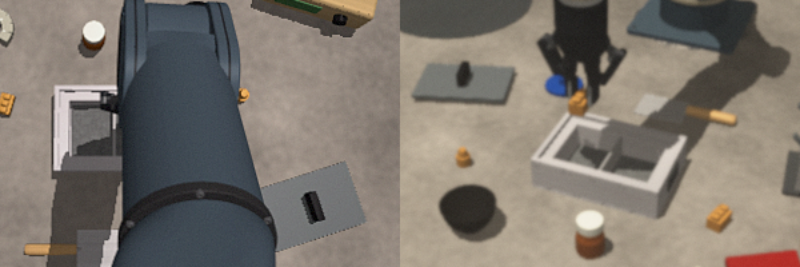

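The block is held in the gripper over the case, so I lower it in.

Call:
step_arm(rows=[-1,0.3,0,2.5,0,-1,0,0,2.5,0,-1,0,0,2.5,0,-1,0,0,2.5,0,-1,0,0,1.6,0,-1,0,0,1,0,-1,0,0,0,0,-1,0,0,0,0,-0.25,0,0,0,0,-0.25,0,0,0,0,-0.25,0,0,0,0,-0.25,0,0,-1,0,-0.25,0,0,-2.5,0,-0.25,0,0,-3,0,-0.25,0,0,-3,0,-0.25,0,0,-2,0,-0.25,0,0,0,0,-0.25,0,0,0,0])

```text
time: 10.95
tcp_pos: [0.5757, -0.0138, 0.1297]
tool_rot: [-180.0, -0.1, 0.1]
ft_force: [-0.9, 0.5, 0.1]
grip_width: 0.0319
grasp_force: 0.0
```

Run:
```python
from a import *
plan(.6215,-.2085,.12,0)
```

```text
at [ 0.5757 -0.0138  0.1297] yaw 0.12 | turn total 0.002 in 1 rows | shift cm [ 4.58 19.47  0.97] in 7 rows: each [0.654 2.781 0.139] turn/row 0.0003 grip 0.0319
```

Call:
step_arm(rows=[0.0,0.65,2.78,0,0,0.0,0.65,2.78,0,0,0.0,0.65,2.78,0,0,0.0,0.65,2.78,0,0,0.0,0.65,2.78,0,0,0.0,0.65,2.78,0,0,0.0,0.68,2.78,0,0,0.1,0,0,0,0,0.1,0,0,0,0,0.1,0,0,0,0])

```text
time: 11.95
tcp_pos: [0.6214, -0.207, 0.1281]
tool_rot: [-179.9, 0.1, 0.2]
ft_force: [-0.6, 0.1, -0.3]
grip_width: 0.0467
grasp_force: 0.0
```

Run:
```python
from a import *
t=shot('top');s=shot('scene')
for n,p in [('block_a',(.582,-.0155,0)),('die_a',(.6215,-.2085,0)),('block_a',(.606,.217,-.15)),('die_a',(.609,.353,0))]:
  for c in (t,s):
    try: fit([c],n,p,thr=25)
    except ZeroDivisionError: pass
plan(.6215,-.2085,.005,0)
```

```text
block_a xy [ 0.5894 -0.0161] yaw -2.7 cost 0.11 p [0.16]
block_a xy [ 0.5357 -0.0325] yaw 24.1 cost 0.781 p [0.05]
die_a xy [ 0.6228 -0.2073] yaw 5.8 cost 0.225 p [0.08]
die_a xy [ 0.6183 -0.2089] yaw 4.2 cost 0.2 p [0.12]
block_a xy [0.606 0.217] yaw -28.6 cost 1.0 p [0.16]
block_a xy [0.606 0.217] yaw -28.6 cost 1.0 p [0.25]
die_a xy [0.6098 0.3546] yaw 8.7 cost 0.2 p [0.09]
die_a xy [0.6071 0.3534] yaw 7.8 cost 0.172 p [0.16]
at [ 0.6217 -0.2069  0.1286] yaw 0.21 | turn total 0.004 in 1 rows | shift cm [-0.02  0.16 12.36] in 1 rows: each [-0.022  0.161 12.364] turn/row 0.0037 grip 0.047
```

Call:
step_arm(rows=[0.1,0,0.16,2,0,0.1,0,0,2.5,0,0.1,0,0,2.5,0,0.1,0,0,2.5,0,0.1,0,0,1.8,0,0.1,0,0,1,0,0.1,0,0,0,0,-1,0,0,0,0,-1,0,0,0,0,-1,0,0,0,0,-1,0,0,0,0,-1,0,0,-1,0,-1,0,0,-3,0,-1,0,0,-3,0,-1,0,0,-3,0,-1,0,0,-3,0,-1,0,0,0,0,-1,0,0,0,0])

```text
time: 13.85
tcp_pos: [0.6221, -0.2102, 0.1374]
tool_rot: [180.0, -0.1, 0.1]
ft_force: [-0.5, -0.1, -0.5]
grip_width: 0.0201
grasp_force: 58.7
```

Run:
```python
from a import *
plan(.582,.065,.14,0)
t=shot('top');s=shot('scene')
h=cv2.cvtColor(t['image'],cv2.COLOR_RGB2HSV).astype(int)
for c in (t,s):
  print([ (np.round(r['centre']),round(r['p'],2)) for r in vision.tip_of(c,'block_a')])
print(robot.observe()['grasp_force'])
for p in [(.606,.217,-.15),(.58,.217,-.15),(.63,.217,-.15),(.606,.25,-.15),(.606,.185,-.15)]:
    try: fit([t,s],'block_a',p,thr=25)
    except ZeroDivisionError: pass
```

```text
at [ 0.6221 -0.2102  0.1374] yaw 0.11 | turn total 0.002 in 1 rows | shift cm [ -4.01 -27.52  -0.26] in 10 rows: each [-0.401 -2.752 -0.026] turn/row 0.0002 grip 0.0201
[(array([273., 225.]), 0.6), (array([352., 233.]), 0.52), (array([317., 272.]), 0.33)]
[(array([366., 312.]), 0.84), (array([286., 282.]), 0.39), (array([517., 317.]), 0.2)]
58.73421907424927
block_a xy [0.606 0.217] yaw -28.6 cost 1.0 p [0.16, 0.25]
block_a xy [0.58  0.217] yaw -28.6 cost 1.0 p [0.16, 0.25]
block_a xy [0.63  0.217] yaw -28.6 cost 1.0 p [0.16, 0.25]
  none block_a
  none block_a
block_a xy [0.606  0.1746] yaw -10.8 cost 0.165 p [0.16, 0.25]
```

The left block was knocked to about (0.606, 0.175). I place the die next.

Call:
step_arm(rows=[-1,-0.4,-2.75,0,0,-1,-0.4,-2.75,0,0,-1,-0.4,-2.75,0,0,-1,-0.4,-2.75,0,0,-1,-0.4,-2.75,0,0,-1,-0.4,-2.75,0,0,-1,-0.4,-2.75,0,0,-1,-0.4,-2.75,0,0,-1,-0.4,-2.75,0,0,-1,-0.4,-2.75,0,0,-1,0,0,0,0,-1,0,0,0,0])

```text
time: 15.25
tcp_pos: [0.5808, 0.0653, 0.1353]
tool_rot: [180.0, 0.1, 0.2]
ft_force: [0.1, 0.3, 0.2]
grip_width: 0.0197
grasp_force: 58.8
```

Run:
```python
from a import *
plan(.582,.065,.0145,0)
```

```text
at [0.5808 0.0653 0.1353] yaw 0.2 | turn total 0.004 in 1 rows | shift cm [ 0.12  0.03 12.08] in 1 rows: each [ 0.116  0.027 12.083] turn/row 0.0035 grip 0.0197
```

Call:
step_arm(rows=[-1,0.1,0,2.5,0,-1,0,0,2.5,0,-1,0,0,2.5,0,-1,0,0,2.4,0,-1,0,0,1.4,0,-1,0,0,0.8,0,-1,0,0,0,0,-1,0,0,0,0,-0.25,0,0,0,0,-0.25,0,0,0,0,-0.25,0,0,0,0,-0.25,0,0,-1,0,-0.25,0,0,-2.5,0,-0.25,0,0,-3,0,-0.25,0,0,-3,0,-0.25,0,0,-2,0,0,0,0,0,0.095,0,0,0,0,0.095,0,0,0,0,0,0,0,0,0,0])

```text
time: 17.25
tcp_pos: [0.5822, 0.065, 0.1304]
tool_rot: [-180.0, -0.0, -10.6]
ft_force: [-0.1, 0.2, -0.4]
grip_width: 0.0428
grasp_force: 0.0
```

Run:
```python
from a import *
plan(.6055,.1745,.12,-10.8)
```

```text
at [0.5822 0.065  0.1304] yaw -10.6 | turn total 0.003 in 1 rows | shift cm [  0.23 -11.19   1.04] in 4 rows: each [ 0.059 -2.799  0.261] turn/row 0.0009 grip 0.0428
```

Call:
step_arm(rows=[0,0.06,-2.8,0,0,0,0.06,-2.8,0,0,0,0.06,-2.8,0,0,0,0.06,-2.8,0,0,0,0,0,0,0,0,0,0,0,0])

```text
time: 17.85
tcp_pos: [0.6053, 0.1748, 0.1297]
tool_rot: [180.0, 0.0, -10.6]
ft_force: [-1.0, -1.1, -0.4]
grip_width: 0.0427
grasp_force: 0.0
```

Run:
```python
from a import *
t=shot('top','t3.png');s=shot('scene','s3.png')
for c in (t,s):
  for n,p in [('block_a',(.606,.1745,-.15)),('die_a',(.582,.065,0)),('die_a',(.609,.353,0))]:
    try: fit([c],n,p,thr=25)
    except ZeroDivisionError: pass
plan(.6055,.1745,.005,-10.8)
```

```text
block_a xy [0.6039 0.1619] yaw 34.5 cost 0.869 p [0.02]
die_a xy [0.5841 0.0639] yaw 7.4 cost 0.163 p [0.08]
  none die_a
block_a xy [0.6025 0.1741] yaw -6.8 cost 0.12 p [0.27]
die_a xy [0.5419 0.0536] yaw 56.1 cost 0.802 p [0.03]
die_a xy [0.6071 0.3534] yaw 7.8 cost 0.172 p [0.16]
at [0.6054 0.173  0.13  ] yaw -10.79 | turn total 0.0 in 1 rows | shift cm [-0.02 -0.15 12.5 ] in 1 rows: each [-0.022 -0.15  12.501] turn/row 0.0002 grip 0.0427
```

View pics/s3.png

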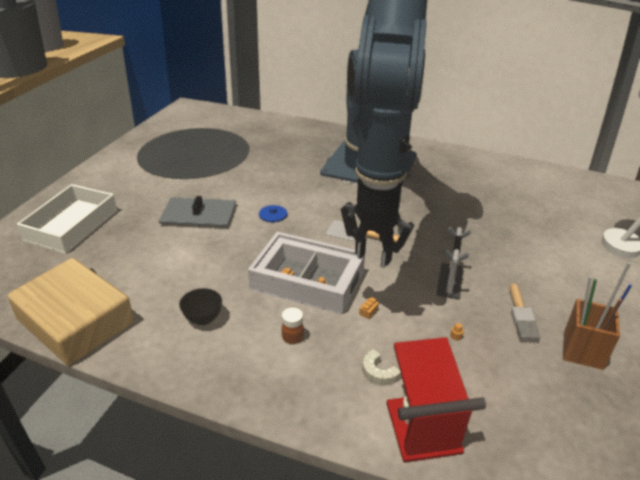

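Two parts show in the case at (287,272) and (321,281). The gripper is above the knocked block at (369,307).

Call:
step_arm(rows=[0,0,-0.1,2,0,0,0,0,2.5,0,0,0,0,2.5,0,0,0,0,2.5,0,0,0,0,1.9,0,0,0,0,1,0,0,0,0,0,0,-1,0,0,0,0,-1,0,0,0,0,-1,0,0,0,0,-1,0,0,0,0,-1,0,0,-1,0,-1,0,0,-3,0,-1,0,0,-3,0,-1,0,0,-3,0,-1,0,0,-3,0,-1,0,0,0,-0.094,-1,0,0,0,-0.094,-1,0,0,0,0,-1,0,0,0,0])

```text
time: 19.95
tcp_pos: [0.6057, 0.1749, 0.1363]
tool_rot: [-180.0, 0.0, -0.2]
ft_force: [0.2, -0.4, -0.6]
grip_width: 0.0225
grasp_force: 58.1
```

Run:
```python
from a import *
plan(.534,-.0155,.14,0)
```

```text
at [0.6057 0.1749 0.1363] yaw -0.19 | turn total -0.003 in 1 rows | shift cm [-7.17 19.04 -0.37] in 7 rows: each [-1.024  2.72  -0.053] turn/row -0.0005 grip 0.0225
```

Call:
step_arm(rows=[-1,-1.02,2.72,0,0,-1,-1.02,2.72,0,0,-1,-1.02,2.72,0,0,-1,-1.02,2.72,0,0,-1,-1.02,2.72,0,0,-1,-1.02,2.72,0,0,-1,-1.02,2.72,0,0,-1,0,0,0,0,-1,0,0,0,0,-1,0,0,0,0])

```text
time: 20.95
tcp_pos: [0.5347, -0.014, 0.136]
tool_rot: [-180.0, -0.0, -0.0]
ft_force: [-0.5, 1.0, 0.3]
grip_width: 0.0225
grasp_force: 58.1
```

Run:
```python
from a import *
plan(.534,-.0155,.0145,0)
s=shot('scene')
fit([s],'die_a',(.609,.353,0),thr=30)
```

```text
at [ 0.5347 -0.014   0.136 ] yaw -0.0 | turn total -0.0 in 1 rows | shift cm [-0.07  0.15 12.15] in 1 rows: each [-0.072  0.149 12.148] turn/row -0.0001 grip 0.0225
die_a xy [0.6071 0.3535] yaw 8.3 cost 0.18 p [0.16]
```

Call:
step_arm(rows=[-1,0,0.1,2.5,0,-1,0,0,2.5,0,-1,0,0,2.5,0,-1,0,0,2.4,0,-1,0,0,1.5,0,-1,0,0,0.8,0,-1,0,0,0,0,-1,0,0,0,0,-0.25,0,0,0,0,-0.25,0,0,0,0,-0.25,0,0,0,0,-0.25,0,0,-1,0,-0.25,0,0,-2.5,0,-0.25,0,0,-3,0,-0.25,0,0,-3,0,-0.25,0,0,-3,0,0,0,0,0,0])

```text
time: 22.7
tcp_pos: [0.5364, -0.0162, 0.1434]
tool_rot: [-180.0, -0.4, -0.0]
ft_force: [-0.3, -0.3, -1.3]
grip_width: 0.0422
grasp_force: 0.0
```

Call:
step_arm(rows=[0.1,0.6,-3,0,0,0.1,0.6,-3,0,0,0.1,0.6,-3,0,0,0.1,0.6,-3,0,0,0.1,0.6,-3,0,0,0.1,0.6,-3,0,0,0.1,0.6,-3,0,0,0.1,0.6,-3,0,0,0.1,0.6,-3,0,0,0.1,0.6,-3,0,0,0.1,0.6,-3,0,0,0.1,0.8,-3.8,0,0,0.1,0,0,0,0,0.1,0,0,0,0,0.1,0,0,0,0])

```text
time: 24.2
tcp_pos: [0.6083, 0.3506, 0.139]
tool_rot: [179.9, 0.0, -0.1]
ft_force: [0.1, -0.3, -0.1]
grip_width: 0.047
grasp_force: 0.0
```

Run:
```python
from a import *
t=shot('top');s=shot('scene')
fit([s],'die_a',(.609,.353,0),thr=30)
fit([t],'block_a',(.534,-.0155,0),thr=12)
fit([t],'block_a',(.589,-.0155,0),thr=12)
fit([t],'die_a',(.584,.065,0),thr=12)
plan(.6085,.3535,.005,0)
```

```text
die_a xy [0.606  0.3535] yaw 8.6 cost 0.138 p [0.17]
block_a xy [ 0.5344 -0.016 ] yaw -0.7 cost 0.068 p [0.17]
block_a xy [ 0.5895 -0.0162] yaw -1.8 cost 0.126 p [0.16]
die_a xy [0.5839 0.0638] yaw 4.8 cost 0.173 p [0.08]
at [0.6085 0.3504 0.1392] yaw -0.1 | turn total -0.002 in 1 rows | shift cm [-0.   -0.31 13.42] in 1 rows: each [-5.0000e-03 -3.1300e-01  1.3422e+01] turn/row -0.0018 grip 0.047
```

Call:
step_arm(rows=[0.1,0,-0.3,2,0,0.1,0,0,3,0,0.1,0,0,3,0,0.1,0,0,2.5,0,0.1,0,0,1.9,0,0.1,0,0,1,0,0.1,0,0,0,0,-1,0,0,0,0,-1,0,0,0,0,-1,0,0,0,0,-1,0,0,0,0,-1,0,0,-1,0,-1,0,0,-3,0,-1,0,0,-3,0,-1,0,0,-3,0,-1,0,0,-3,0,-1,0,0,0,0,-1,0,0,0,0])

```text
time: 26.1
tcp_pos: [0.6086, 0.3553, 0.1364]
tool_rot: [-179.9, -0.1, 0.0]
ft_force: [-0.1, 0.5, -1.5]
grip_width: 0.0197
grasp_force: 58.7
```

Run:
```python
from a import *
plan(.536,.065,.14,0)
```

```text
at [0.6086 0.3553 0.1364] yaw 0.01 | turn total 0.0 in 1 rows | shift cm [-7.26 29.03 -0.36] in 10 rows: each [-0.726  2.903 -0.036] turn/row 0.0 grip 0.0197
```

Call:
step_arm(rows=[-1,-0.73,2.9,0,0,-1,-0.73,2.9,0,0,-1,-0.73,2.9,0,0,-1,-0.73,2.9,0,0,-1,-0.73,2.9,0,0,-1,-0.73,2.9,0,0,-1,-0.73,2.9,0,0,-1,-0.73,2.9,0,0,-1,-0.73,2.9,0,0,-1,-0.73,2.9,0,0,-1,0,0,0,0,-1,0,0,0,0,-1,0,0,0,0])

```text
time: 27.4
tcp_pos: [0.5352, 0.0662, 0.1345]
tool_rot: [-180.0, 0.0, 0.1]
ft_force: [-0.9, 0.6, -1.0]
grip_width: 0.0202
grasp_force: 58.8
```

Run:
```python
from a import *
plan(.536,.065,.0145,0)
```

```text
at [0.5352 0.0662 0.1345] yaw 0.07 | turn total 0.001 in 1 rows | shift cm [ 0.08  0.12 12.  ] in 1 rows: each [ 0.077  0.119 12.005] turn/row 0.0013 grip 0.0202
```

Call:
step_arm(rows=[-1,0.05,0.05,2.5,0,-1,0,0,2.5,0,-1,0,0,2.5,0,-1,0,0,2.2,0,-1,0,0,1.5,0,-1,0,0,0.8,0,-1,0,0,0,0,-1,0,0,0,0,-0.25,0,0,0,0,-0.25,0,0,0,0,-0.25,0,0,0,0,-0.25,0,0,-1,0,-0.25,0,0,-2.5,0,-0.25,0,0,-3,0,-0.25,0,0,-3,0,-0.25,0,0,-2,0,0,0,0,0,-0.1,0,0,0,0,-0.1,0,0,0,0,-0.1,0,0,0,0,0])

```text
time: 29.4
tcp_pos: [0.5359, 0.0643, 0.1309]
tool_rot: [-180.0, -0.0, 17.3]
ft_force: [-0.7, -0.6, -0.1]
grip_width: 0.0425
grasp_force: 0.0
```

Run:
```python
from a import *
plan(.423,-.3235,.12,17.1)
```

```text
at [0.5359 0.0643 0.1309] yaw 17.26 | turn total 0.003 in 1 rows | shift cm [-22.19  33.75   1.09] in 14 rows: each [-1.585  2.411  0.078] turn/row 0.0002 grip 0.0425
```

Call:
step_arm(rows=[0,-1.58,2.41,0,0,0,-1.58,2.41,0,0,0,-1.58,2.41,0,0,0,-1.58,2.41,0,0,0,-1.58,2.41,0,0,0,-1.58,2.41,0,0,0,-1.58,2.41,0,0,0,-1.58,2.41,0,0,0,-1.58,2.41,0,0,0,-1.58,2.41,0,0,0,-1.58,2.41,0,0,0,-1.58,2.41,0,0,0,-1.58,2.41,0,0,0,-1.62,2.41,0,0,0,0,0,0,0,0,0,0,0,0,0,0,0,0,0])

```text
time: 31.1
tcp_pos: [0.4242, -0.3223, 0.1302]
tool_rot: [-180.0, -0.0, 17.2]
ft_force: [-0.1, -0.2, 0.4]
grip_width: 0.0428
grasp_force: 0.0
```

Run:
```python
from a import *
t=shot('top','t4.png');s=shot('scene')
fit([s],'lid',(.423,-.3235,.3))
fit([t],'case',(.559,.025,0))
fit([s],'case',(.559,.025,0))
for n,p in [('block_a',(.534,-.0155,0)),('block_a',(.589,-.0155,0)),('die_a',(.584,.065,0)),('die_a',(.537,.065,0))]: fit([t],n,p,thr=12)
# inner rim corners etc: 
i=cv2.imread('pics/t4.png')[195:305,270:400]; cv2.imwrite('pics/c4.png',cv2.resize(i,(780,660)[:2],interpolation=cv2.INTER_CUBIC)[:600])
plan(.423,-.3235,.023,17.1)
```

```text
lid xy [ 0.4214 -0.3228] yaw 17.5 cost 0.071 p [0.62]
case xy [0.5603 0.0252] yaw -1.1 cost 0.13 p [0.71]
case xy [0.5572 0.0241] yaw -0.4 cost 0.095 p [0.88]
block_a xy [ 0.5344 -0.016 ] yaw -0.7 cost 0.068 p [0.17]
block_a xy [ 0.5894 -0.0164] yaw -1.5 cost 0.138 p [0.16]
die_a xy [0.5838 0.064 ] yaw -3.1 cost 0.19 p [0.08]
die_a xy [0.5377 0.065 ] yaw 17.0 cost 0.132 p [0.08]
at [ 0.4242 -0.3226  0.1301] yaw 17.24 | turn total 0.003 in 1 rows | shift cm [-0.14  0.05 10.71] in 1 rows: each [-0.142  0.053 10.706] turn/row 0.0025 grip 0.043
```

View pics/c4.png

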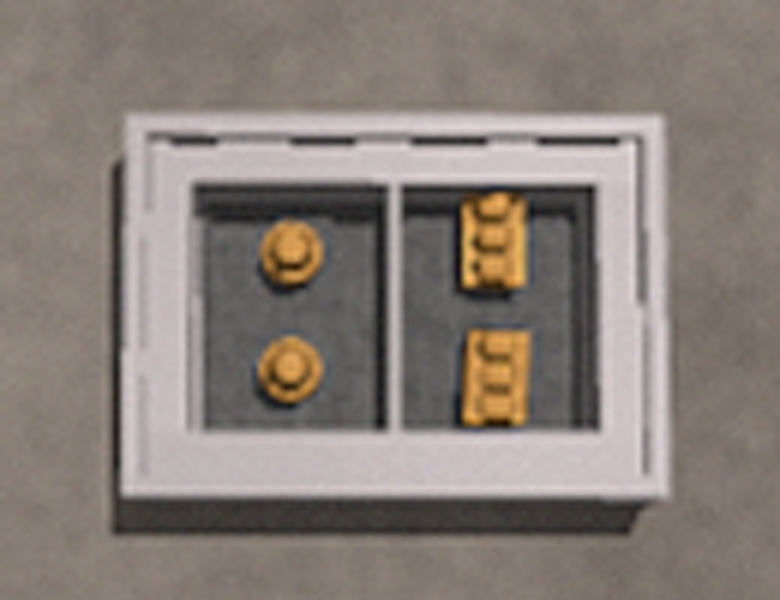

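All four parts lie in the case: dies on the left at crop (290,250) and (290,370), blocks on the right at (495,240) and (495,380). The lid is next.

Call:
step_arm(rows=[0,-0.1,0.1,2,0,0,0,0,2.5,0,0,0,0,2.5,0,0,0,0,2,0,0,0,0,1.2,0,0,0,0,0.5,0,0,0,0,0,0,-1,0,0,0,0,-1,0,0,0,0,-1,0,0,0,0,-1,0,0,0,0,-1,0,0,0,0])

```text
time: 32.55
tcp_pos: [0.4236, -0.3248, 0.024]
tool_rot: [179.9, -0.1, 17.2]
ft_force: [-0.1, 1.7, 5.8]
grip_width: 0.0126
grasp_force: 59.2
```

Call:
step_arm(rows=[-1,0,0,-0.5,0,-1,0,0,-1.5,0,-1,0,0,-2.5,0,-1,0,0,-2.5,0,-1,0,0,-2.5,0,-1,0,0,-2.5,0,-1,0,0,0,0.104,-1,0,0,0,0.104,-1,0,0,0,0.104,-1,0,0,0,0,-1,0,0,0,0])

```text
time: 33.65
tcp_pos: [0.4231, -0.3244, 0.1432]
tool_rot: [180.0, 0.0, -0.5]
ft_force: [0.6, 0.1, -2.0]
grip_width: 0.013
grasp_force: 58.7
```

Run:
```python
from a import *
t=shot('top','t5.png');s=shot('scene','s5.png')
o=robot.observe(); p=o['tcp_pos']; print(o['tool_rot'],o['ft_force'])
Z['lid']=.008+p[2]-.023
for c in (s,t):
  try: fit([c],'lid',(p[0],p[1],0),thr=70)
  except ZeroDivisionError: pass
plan(.559,.025,.14,-.6)
```

```text
[-1.79996307e+02  9.18619576e-04 -5.44295997e-01] [ 0.51698433  0.80154295 -2.56751052]
lid xy [ 0.4245 -0.3226] yaw -1.1 cost 0.112 p [0.58]
lid xy [ 0.4241 -0.3244] yaw -0.9 cost 0.333 p [0.96]
at [ 0.4231 -0.3246  0.143 ] yaw -0.61 | turn total -0.0 in 1 rows | shift cm [ 13.22 -35.1    0.3 ] in 13 rows: each [ 1.017 -2.7    0.023] turn/row -0.0 grip 0.0127
```

View pics/s5.png

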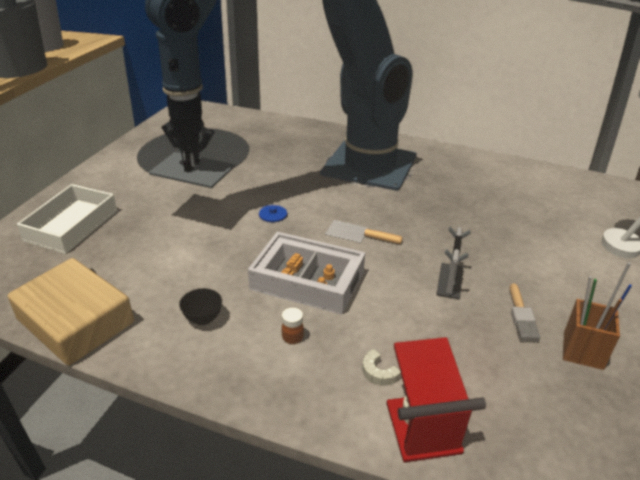

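The lid is held level at (190,165), its centre within 1–2 mm of the TCP.

Call:
step_arm(rows=[-1,1.02,-2.7,0,0,-1,1.02,-2.7,0,0,-1,1.02,-2.7,0,0,-1,1.02,-2.7,0,0,-1,1.02,-2.7,0,0,-1,1.02,-2.7,0,0,-1,1.02,-2.7,0,0,-1,1.02,-2.7,0,0,-1,1.02,-2.7,0,0,-1,1.02,-2.7,0,0,-1,1.02,-2.7,0,0,-1,1.02,-2.7,0,0,-1,1,-2.7,0,0,-1,0,0,0,0,-1,0,0,0,0,-1,0,0,0,0])

```text
time: 35.45
tcp_pos: [0.5594, 0.0237, 0.1429]
tool_rot: [180.0, 0.0, -0.7]
ft_force: [-0.1, -0.7, -2.5]
grip_width: 0.0128
grasp_force: 58.9
```

Run:
```python
from a import *
s=shot('scene')
p=robot.observe()['tcp_pos']
Z['lid']=.008+p[2]-.024
fit([s],'lid',(p[0],p[1],0),thr=70)
plan(.559,.025,.07,-.6)
```

```text
none lidTraceback (most recent call last):
  File "<stdin>", line 5, in <module>
  File "a.py", line 61, in fit
    o=minimize(cost,s,method='Nelder-Mead',options=dict(initial_simplex=sim,xatol=1e-4,fatol=1e-5,maxiter=250))
    res = _minimize_neldermead(fun, x0, args, callback, bounds=bounds,
                               **options)
    fsim[k] = func(sim[k])
              ~~~~^^^^^^^^
    fx = function(np.copy(x), *(wrapper_args + args))
  File "a.py", line 57, in cost
    return s/len(obs)
           ~^~~~~~~~~
ZeroDivisionError: division by zero
```

Call:
step_arm(rows=[-1,0,-0.13,2,0,-1,0,0,2,0,-1,0,0,1.5,0,-1,0,0,0.8,0,-1,0,0,0.4,0,-1,0,0,0.3,0,-1,0,0,0.3,0,-1,0,0,0.2,0,-1,0,0,0.2,0,-1,0,0,0.2,0,-1,0,0,0,0,-1,0,0,0,0])

```text
time: 36.75
tcp_pos: [0.5596, 0.0262, 0.064]
tool_rot: [-180.0, 0.0, -0.7]
ft_force: [-0.2, -1.1, -3.0]
grip_width: 0.0125
grasp_force: 58.9
```

Call:
step_arm(rows=[-1,0,0.1,0,0,-1,0,0,0.1,0,-1,0,0,0.1,0,-1,0,0,0,0,-1,0,0,0,0])

```text
time: 37.25
tcp_pos: [0.5595, 0.0251, 0.0621]
tool_rot: [180.0, 0.0, -0.7]
ft_force: [-3.6, -0.1, 3.7]
grip_width: 0.0124
grasp_force: 59.7
```

Run:
```python
from a import *
t=shot('top','t6.png');s=shot('scene','s6.png')
a=cv2.imread('pics/s6.png')[200:340,220:400];b=cv2.imread('pics/t6.png')[195:300,270:405]
cv2.imwrite('pics/c6.png',np.hstack([cv2.resize(a,(400,311)),cv2.resize(b,(400,311))]))
```

```text
(no output)
```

View pics/c6.png

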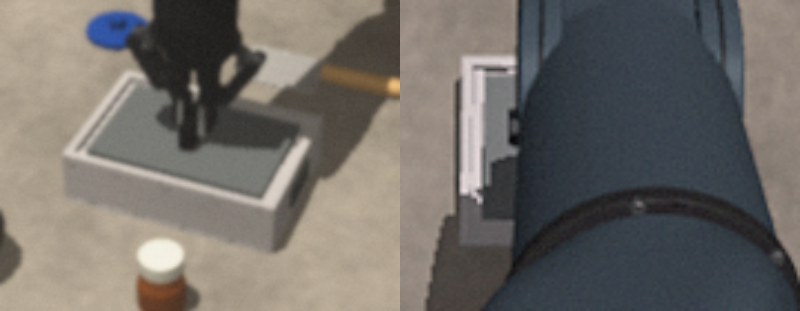

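The lid rests on the ledge and the contact force has changed sign, so I let go and rise.

Call:
step_arm(rows=[0,0,0,0,0,0,0,0,0,0,0,0,0,0,0,0,0,0,-1,0,0,0,0,-2.5,0,0,0,0,-3,0,0,0,0,-3,0,0,0,0,-3,0,0,0,0,-3,0,0,0,-3,-2,0,0,0,-3,0,0,0,0,-3,0,0,0,0,-3,0,0,0,0,-3,0,0,0,0,-3,0,0,0,0,-3,0,0,0,0,0,0,0,0,0,0,0,0])

```text
time: 39.15
tcp_pos: [0.5621, 0.2356, 0.2374]
tool_rot: [180.0, -0.0, -0.6]
ft_force: [-0.7, -0.1, 0.4]
grip_width: 0.0425
grasp_force: 0.0
```

Run:
```python
from a import *
t=shot('top','t7.png');s=shot('scene','s7.png')
Z['lid']=.046
for c in (t,s): fit([c],'lid',(.559,.025,0))
fit([t],'case',(.559,.025,0))
# probe colour crop
a=cv2.imread('pics/t7.png');b=cv2.imread('pics/s7.png')
i=np.hstack([cv2.resize(a[195:305,275:400],(400,352),interpolation=cv2.INTER_CUBIC),cv2.resize(b[205:315,400:525],(400,352),interpolation=cv2.INTER_CUBIC)])
cv2.imwrite('pics/c7.png',i); plan(.45,.31,.2,4)
```

```text
lid xy [0.5623 0.0267] yaw -0.1 cost 0.023 p [0.67]
lid xy [0.558  0.0247] yaw -0.7 cost 0.027 p [0.67]
case xy [0.5599 0.0252] yaw -0.8 cost 0.632 p [0.68]
at [0.5626 0.2339 0.2373] yaw -0.79 | turn total -0.084 in 1 rows | shift cm [-10.7   -8.38   3.73] in 5 rows: each [-2.14  -1.675  0.747] turn/row -0.0167 grip 0.0427
```

View pics/c7.png

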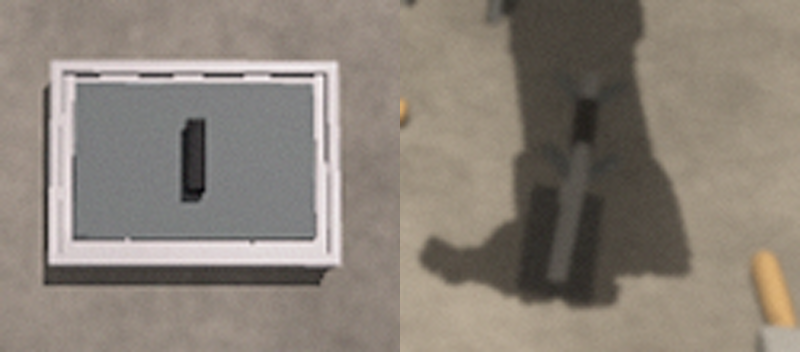

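The left half of the crop shows the lid seated, with an even seam all round. The right half shows the probe in its rest, its grip at crop (585,120) and its pin down to (555,280).

```bash
cat >> a.py <<'E'
M['rest']=[box(-55,55,-25,25,0,8)]+[np.vstack([box(x-5,x+5,-7,7,8,8),box(x-5,x+5,-7,7,88,88)]) for x in(-42,42)]
for x in(-42,42):
    for sg in(-1,1): M['rest'].append(np.array([[x+dx,sg*a,z] for dx in(-5,5) for a,z in((0,85),(0,95),(21,112),(21,104))])/1000.)
E
python3 - <<'E'
from a import *
t=shot('top','t8.png');s=shot('scene','s8.png')
for n in('probe','rest'):
  for cs in ([t],[s],[t,s]):
    try: fit(cs,n,(.449,.3125,.08),thr=60)
    except ZeroDivisionError: pass
for n in ('probe','probe_tip'):
  for c in (t,s):
    for r in vision.tip_of(c,n)[:2]: print(n,r['centre'],round(r['p'],2),px2w(c,r['centre'],.1 if n=='probe' else .03)[0].round(4))
a=cv2.imread('pics/t8.png')[255:345,175:245];b=cv2.imread('pics/s8.png')[215:305,420:490]
cv2.imwrite('pics/c8.png',np.hstack([cv2.resize(a,(400,514),interpolation=cv2.INTER_CUBIC),cv2.resize(b,(400,514),interpolation=cv2.INTER_CUBIC)]))
E
```

```text
none probe
probe xy [0.4495 0.3132] yaw 4.9 cost 0.294 p [0.51]
  none probe
probe xy [0.4495 0.3132] yaw 4.9 cost 0.294 p [0.51]
  none rest
rest xy [0.4482 0.3129] yaw 4.8 cost 0.301 p [0.74]
  none rest
rest xy [0.4482 0.3129] yaw 4.8 cost 0.301 p [0.74]
probe [319.2, 178.3] 0.72 [0.7021 0.0615 0.1   ]
probe [457.7, 242.5] 0.79 [0.4414 0.3131 0.1   ]
probe [450.0, 284.3] 0.52 [0.5821 0.3213 0.1   ]
probe_tip [446.2, 288.3] 0.51 [0.5105 0.3119 0.03  ]
```

View pics/c8.png

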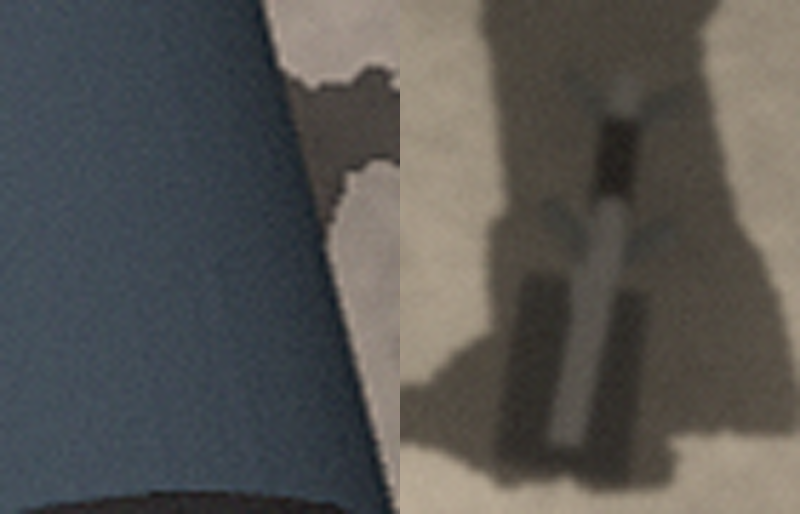

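Run:
```python
from a import *
print(robot.observe()['joint_pos'].round(1))
plan(.4495,.3128,.2,4.8)
```

```text
[ -33.3   27.3    9.6   92.6   -5.1   60.5 -112.9]
at [0.5623 0.2352 0.237 ] yaw -0.68 | turn total -0.096 in 1 rows | shift cm [-10.59  -8.68   3.7 ] in 5 rows: each [-2.118 -1.736  0.74 ] turn/row -0.0191 grip 0.0425
```

Call:
step_arm(rows=[0,0,0,0,-0.096,0,-2.12,-1.74,0.74,0,0,-2.12,-1.74,0.74,0,0,-2.12,-1.74,0.74,0,0,-2.12,-1.74,0.74,0,0,-2.12,-1.74,0.74,0,0,0,0,0,0,0,0,0,0,0,0,0,0,0,0])

```text
time: 41.0
tcp_pos: [0.4503, 0.3124, 0.2003]
tool_rot: [180.0, -0.1, 4.8]
ft_force: [0.1, -1.0, -0.1]
grip_width: 0.0428
grasp_force: 0.0
```

Run:
```python
from a import *
s=shot('scene','s9.png');fit([s],'probe',(.449,.3125,.08),thr=60)
cv2.imwrite('pics/c9.png',cv2.resize(cv2.imread('pics/s9.png')[170:310,370:540],(680,560),interpolation=cv2.INTER_CUBIC))
plan(.4495,.3128,.083,4.8)
```

```text
probe xy [0.4487 0.3129] yaw 5.2 cost 0.134 p [0.84]
at [0.4504 0.3122 0.2003] yaw 4.72 | turn total -0.001 in 1 rows | shift cm [-0.08 -0.06 11.73] in 1 rows: each [-0.084 -0.065 11.725] turn/row -0.0014 grip 0.0427
```

View pics/c9.png

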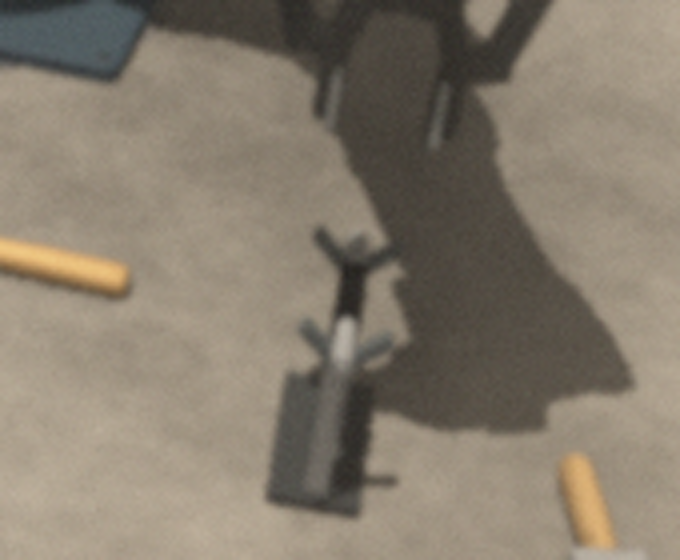

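The probe lies in both Vs, its grip at crop (350,295), with the fingers above it. I descend and grip.

Call:
step_arm(rows=[0,0,-0.06,2,0,0,0,0,2.5,0,0,0,0,2.5,0,0,0,0,2.2,0,0,0,0,1.5,0,0,0,0,1,0,0,0,0,0,0,0,0,0,0,0,-1,0,0,0,0,-1,0,0,0,0,-1,0,0,0,0,-1,0,0,0,0,-1,0,0,0,0])

```text
time: 42.4
tcp_pos: [0.4498, 0.3135, 0.0838]
tool_rot: [-180.0, -0.1, 4.8]
ft_force: [0.0, -1.4, 5.2]
grip_width: 0.0132
grasp_force: 59.7
```

Run:
```python
from a import *
o=robot.observe();print(o['tcp_pos'],o['tool_rot'],o['ft_force'])
```

```text
[0.44977458 0.31345361 0.08382208] [-1.79976630e+02 -6.28888778e-02  4.80632701e+00] [ 0.01306753 -1.35117061  5.23118362]
```

Call:
step_arm(rows=[-1,0,0,-0.5,0,-1,0,0,-1.5,0,-1,0,0,-2.5,0,-1,0,0,-3,0,-1,0,0,-3,0,-1,0,0,-3,0,-1,0,0,0,0.116,-1,0,0,0,0.116,-1,0,0,0,0.116,-1,0,0,0,0.116,-1,0,0,0,0.116,-1,0,0,0,0.115,-1,0,0,0,0,-1,0,0,0,0])

```text
time: 43.8
tcp_pos: [0.4491, 0.3137, 0.2182]
tool_rot: [-180.0, 0.0, -34.8]
ft_force: [-0.8, -1.1, -0.2]
grip_width: 0.0128
grasp_force: 58.8
```

```bash
cat >> a.py <<'E'
CASE=[.5592,.0252,-.6]
def seam(x,y):
    a=np.radians(CASE[2]); return np.array([CASE[0]+x*np.cos(a)-y*np.sin(a),CASE[1]+x*np.sin(a)+y*np.cos(a)])
S0,S4,S7=seam(-.0605,.0905),seam(-.0605,-.0905),seam(.0605,-.0905)
OFF=[.060,0.]   # tip in tool xy (tool y = world right for yaw 0)
def tcp_for(tip,yaw):
    a=np.radians(yaw); return tip-OFF[0]*np.array([np.cos(a),np.sin(a)])-OFF[1]*np.array([np.sin(a),-np.cos(a)])
def ptip(tip,z,yaw,**k): plan(*tcp_for(np.array(tip),yaw),z,yaw,**k)
E
python3 - <<'E'
from a import *
print(S0,S4,S7); ptip(S0,.18,-35)
E
```

```text
[0.49965101 0.11632858] [ 0.49775562 -0.06466149] [ 0.61874899 -0.06592858]
at [0.4491 0.3137 0.2182] yaw -34.79 | turn total 0.004 in 1 rows | shift cm [ 9.46 13.27  3.82] in 6 rows: each [1.577 2.211 0.636] turn/row 0.0006 grip 0.0128
```

Call:
step_arm(rows=[-1,1.58,2.21,0.64,0,-1,1.58,2.21,0.64,0,-1,1.58,2.21,0.64,0,-1,1.58,2.21,0.64,0,-1,1.58,2.21,0.64,0,-1,1.56,2.22,0.62,0,-1,0,0,2.5,0,-1,0,0,1.8,0,-1,0,0,0.8,0,-1,0,0,0,0,-1,0,0,0,0,-1,0,0,0,0])

```text
time: 45.0
tcp_pos: [0.4512, 0.1509, 0.1296]
tool_rot: [-179.9, -0.0, -35.0]
ft_force: [0.5, -0.3, -0.2]
grip_width: 0.0129
grasp_force: 58.8
```

Run:
```python
from a import *
t=shot('top','t10.png');s=shot('scene','s10.png')
o=robot.observe();p=o['tcp_pos'];a=np.radians(o['tool_rot'][2])
tip=np.r_[p[:2]+.06*np.array([np.cos(a),np.sin(a)]),p[2]-.0538]; print('pred tip',tip.round(4))
for c in (t,s):
  print('pred px',w2px(c,tip)[0].round(1),'seam0 px',w2px(c,[*S0,.054])[0].round(1))
  for r in vision.tip_of(c,'probe_tip')[:3]: print('net tip',np.round(r['centre'],1),round(r['p'],2))
  for r in vision.tip_of(c,'seam0')[:6]: print('net seam',np.round(r['centre'],1),round(r['p'],2))
u,v=w2px(s,tip)[0].astype(int); cc=cv2.imread('pics/s10.png')[v-50:v+50,u-65:u+65]
u,v=w2px(t,tip)[0].astype(int); dd=cv2.imread('pics/t10.png')[v-50:v+50,u-65:u+65]
cv2.imwrite('pics/c10.png',np.vstack([cv2.resize(cc,(390,300),interpolation=cv2.INTER_CUBIC),cv2.resize(dd,(390,300),interpolation=cv2.INTER_CUBIC)]))
ptip(S0,.129,-35)
```

```text
pred tip [0.5002 0.1165 0.0757]
pred px [294.3 270.2] seam0 px [294.9 271.1]
net tip [292.6 266.4] 0.38
net seam [335.8 270.6] 0.8
net seam [354.8 273.3] 0.76
net seam [297.2 272.1] 0.75
net seam [317.1 271.3] 0.72
net seam [377. 221.] 0.72
net seam [377.  272.4] 0.67
pred px [358.4 246.6] seam0 px [357.8 254.7]
net tip [355.9 242.6] 0.53
net seam [336.6 251.9] 0.9
net seam [360.  256.1] 0.87
net seam [256.4 264. ] 0.71
net seam [280.5 237.6] 0.67
net seam [299.1 239. ] 0.65
net seam [265.6 254.2] 0.63
at [0.4508 0.1507 0.1291] yaw -34.99 | turn total 0.0 in 1 rows | shift cm [-0.03  0.01  0.01] in 1 rows: each [-0.026  0.011  0.007] turn/row 0.0001 grip 0.013
```

View pics/c10.png

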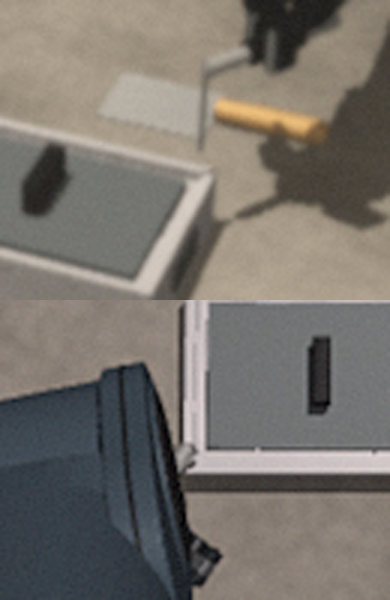

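Run:
```python
from a import *
t=shot('top');s=shot('scene')
for c,n in((s,'s'),(t,'t')):
  im=cv2.cvtColor(c['image'],cv2.COLOR_RGB2BGR)
  o=robot.observe();p=o['tcp_pos'];a=np.radians(o['tool_rot'][2])
  tip=np.r_[p[:2]+.06*np.array([np.cos(a),np.sin(a)]),p[2]-.0538]
  u,v=w2px(c,tip)[0].astype(int); x0,y0=u-50,v-35
  F=8; cr=cv2.resize(im[y0:y0+70,x0:x0+100],None,fx=F,fy=F,interpolation=cv2.INTER_LINEAR)
  def P(w): return [tuple(int(k) for k in q) for q in ((w2px(c,w)-[x0,y0]+.5)*F-.5)]
  for hx,hy,z,col in((.073,.103,.054,(0,0,255)),(.065,.095,.054,(0,255,0)),(.056,.086,.054,(255,0,0))):
    q=P([[*seam(i*hx,j*hy),z] for i,j in((-1,1),(-1,-1),(1,-1),(1,1))])
    for k in range(4): cv2.line(cr,q[k],q[(k+1)%4],col,1,cv2.LINE_AA)
  q=P([tip,tip+[0,0,.06]]); cv2.line(cr,q[0],q[1],(0,255,255),1,cv2.LINE_AA)
  cv2.imwrite(f'pics/o_{n}.png',cr)
a=cv2.imread('pics/o_s.png');b=cv2.imread('pics/o_t.png')
cv2.imwrite('pics/c11.png',np.hstack([a[:,150:550],b[:,150:550]]))
```

```text
(no output)
```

View pics/c11.png

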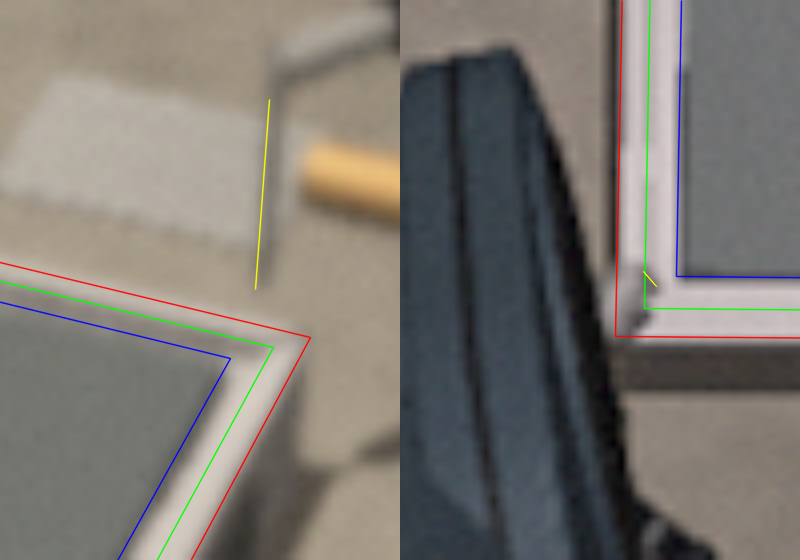

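In both views the pin lies about 1–1.5 px from the prediction, towards the handle. That means the probe sits about 3 mm further back in the hand. I check this numerically.

Run:
```python
from a import *
t=shot('top');s=shot('scene')
o=robot.observe();p=o['tcp_pos'];a=np.radians(o['tool_rot'][2])
f=np.array([np.cos(a),np.sin(a)]); print(p,o['tool_rot'])
def tipat(d,h): return np.r_[p[:2]+d*f,p[2]-.0538+h]
g=cv2.cvtColor(s['image'],cv2.COLOR_RGB2GRAY)
for h in (.01,.02,.03,.04,.05):
  q=w2px(s,[tipat(.06,h),tipat(.055,h)]); v=int(round(q[0,1])); u=int(q[0,0])
  print('row',v,'pred col .060/.055',q[:,0].round(1),'cols from',u-5,g[v,u-5:u+9])
g=cv2.cvtColor(t['image'],cv2.COLOR_RGB2GRAY)
q=w2px(t,[tipat(.06,0),tipat(.06,.076),tipat(.055,.076)]);print(q.round(1))
u,v=q[1].astype(int)
print('top cols',u-6,'rows',v-5); print(g[v-5:v+9,u-6:u+9])
for d in (.052,.054,.056,.058,.06):
  M['pin']=[np.array([[dd*f[0]+sx,dd*f[1]+sy,h] for dd in(d-.002,d+.002) for sx in(-.0014,.0014) for sy in(-.0014,.0014) for h in(0,.064)])]
```

```text
[0.45070157 0.15058137 0.12885328] [-1.79994961e+02 -1.92572780e-03 -3.50039367e+01]
row 243 pred col .060/.055 [358.5 360.4] cols from 353 [158 152 154 148 147 135 117 119 139 151 156 154 152 152]
row 239 pred col .060/.055 [358.8 360.7] cols from 353 [171 172 174 174 173 161 134 129 141 149 146 149 151 149]
row 235 pred col .060/.055 [359.1 361. ] cols from 354 [172 168 168 171 162 137 125 142 152 147 122 106 102 107]
row 231 pred col .060/.055 [359.4 361.3] cols from 354 [175 173 173 172 165 145 124 130 159 173 180 189 193 196]
row 227 pred col .060/.055 [359.7 361.6] cols from 354 [172 173 174 172 170 157 129 126 154 166 166 165 160 156]
[[294.4 270.4]
 [292.3 267.9]
 [290.8 269.9]]
top cols 286 rows 262
[[142 139  97  36 165 206 199 177 184 202 206 146  95 112 112]
 [128 144 100  40 162 206 197 176 183 202 207 147  95 115 113]
 [122 146  95  39 165 202 198 175 182 202 208 147  89 113 113]
 [116 146 102  38 162 206 200 176 182 202 209 149  92 111 114]
 [114 145  97  36 164 208 203 177 183 199 208 144  90 114 113]
 [ 88 135  99  66 153 182 182 171 181 196 204 144  93 119 114]
 [ 60 124 108  94 140 153 145 131 173 199 201 140  87  98 105]
 [ 45 108 109 118 147 163 139  98 152 189 202 140  64  70  72]
 [ 22  84 123 143 163 163 140 104 105 171 198 171 154 157 157]
 [ 12  82 134 163 165 149 129 116  94 160 197 194 197 199 198]
 [ 12  66 144 167 153 132 125 140 159 185 192 190 193 190 192]
 [  4  63 154 165 144 128 111 123 179 199 194 193 192 188 190]
 [  4  48 141 156 127 106  82  70 158 194 189 187 190 193 189]
 [ 18  19 126 143 130  94  71 125 178 191 189 189 189 191 187]]
```

Call:
step_arm(rows=[-1,0.18,0,0,0,-1,0,0,0.5,0,-1,0,0,0.5,0,-1,0,0,0.4,0,-1,0,0,0.3,0,-1,0,0,0.2,0,-1,0,0,0.2,0,-1,0,0,0.1,0,-1,0,0,0,0,-1,0,0,0,0])

```text
time: 46.5
tcp_pos: [0.4522, 0.1495, 0.1069]
tool_rot: [-180.0, -0.0, -35.0]
ft_force: [-0.3, -0.8, -0.8]
grip_width: 0.0128
grasp_force: 58.8
```

```bash
sed -i 's/^OFF=.*/OFF=[.058,0.]/' a.py
python3 - <<'E'
from a import *
ptip(S0,.1035,-35); print(robot.observe()['ft_force'].round(1))
E
```

```text
at [0.4522 0.1495 0.1069] yaw -35.01 | turn total -0.0 in 1 rows | shift cm [-0.01 -0.    0.34] in 1 rows: each [-0.012 -0.001  0.338] turn/row -0.0002 grip 0.0128
[-0.3 -0.8 -0.8]
```

Call:
step_arm(rows=[-1,0,0,0.1,0,-1,0,0,0.1,0,-1,0,0,0.1,0,-1,0,0,0.05,0,-1,0,0,0,0,-1,0,0,0,0,-1,0,0,0,0,-1,0,0,0,0])

```text
time: 47.3
tcp_pos: [0.4522, 0.1495, 0.1033]
tool_rot: [-180.0, 0.0, -35.0]
ft_force: [-1.4, -0.5, 0.1]
grip_width: 0.0129
grasp_force: 58.8
```

Run:
```python
from a import *
print(robot.observe()['ft_force'].round(1)); ptip(S4,.1035,-35,step=.2)
t=shot('top');s=shot('scene')
for c in (t,s):
  for r in vision.tip_of(c,'probe_tip')[:2]: print('net',np.round(r['centre'],1),round(r['p'],2),w2px(c,[*S0,.05])[0].round(1))
```

```text
[-1.4 -0.5  0.1]
at [0.4522 0.1495 0.1033] yaw -35.01 | turn total -0.0 in 1 rows | shift cm [10.22 14.93 -0.02] in 91 rows: each [ 0.112  0.164 -0.   ] turn/row -0.0 grip 0.0129
net [295.7 267.2] 0.62 [295.  271.2]
net [358.6 255.1] 0.73 [357.7 256.2]
```

The tip is below the rim with no vertical contact, so it is in the seam. I trace along the near side.

Call:
step_arm(rows=[-1,0.112,0.164,0,0,-1,0.112,0.164,0,0,-1,0.112,0.164,0,0,-1,0.112,0.164,0,0,-1,0.112,0.164,0,0,-1,0.112,0.164,0,0,-1,0.112,0.164,0,0,-1,0.112,0.164,0,0,-1,0.112,0.164,0,0,-1,0.112,0.164,0,0])

```text
time: 48.5
tcp_pos: [0.4519, 0.1295, 0.1033]
tool_rot: [-180.0, -0.0, -35.0]
ft_force: [0.5, -0.2, -0.4]
grip_width: 0.0126
grasp_force: 58.8
```

Run:
```python
from a import *
print(robot.observe()['ft_force'].round(1)); ptip(S4,.1035,-35,step=.2)
```

```text
[ 0.5 -0.2 -0.4]
at [0.4519 0.1295 0.1033] yaw -35.01 | turn total -0.0 in 1 rows | shift cm [ 9.09 13.28 -0.02] in 81 rows: each [ 0.112  0.164 -0.   ] turn/row -0.0 grip 0.0126
```

Call:
step_arm(rows=[-1,0.112,0.164,0,0,-1,0.112,0.164,0,0,-1,0.112,0.164,0,0,-1,0.112,0.164,0,0,-1,0.112,0.164,0,0,-1,0.112,0.164,0,0,-1,0.112,0.164,0,0,-1,0.112,0.164,0,0,-1,0.112,0.164,0,0,-1,0.112,0.164,0,0,-1,0.112,0.164,0,0,-1,0.112,0.164,0,0,-1,0.112,0.164,0,0,-1,0.112,0.164,0,0,-1,0.112,0.164,0,0,-1,0.112,0.164,0,0,-1,0.112,0.164,0,0,-1,0.112,0.164,0,0,-1,0.112,0.164,0,0,-1,0.112,0.164,0,0])

```text
time: 50.5
tcp_pos: [0.4515, 0.0898, 0.1033]
tool_rot: [-180.0, 0.0, -35.0]
ft_force: [0.6, -0.3, -0.4]
grip_width: 0.0129
grasp_force: 58.8
```

Call:
step_arm(rows=[-1,0.112,0.164,0,0,-1,0.112,0.164,0,0,-1,0.112,0.164,0,0,-1,0.112,0.164,0,0,-1,0.112,0.164,0,0,-1,0.112,0.164,0,0,-1,0.112,0.164,0,0,-1,0.112,0.164,0,0,-1,0.112,0.164,0,0,-1,0.112,0.164,0,0,-1,0.112,0.164,0,0,-1,0.112,0.164,0,0,-1,0.112,0.164,0,0,-1,0.112,0.164,0,0,-1,0.112,0.164,0,0])

```text
time: 52.0
tcp_pos: [0.4511, 0.06, 0.1033]
tool_rot: [-180.0, -0.0, -35.0]
ft_force: [0.3, 0.1, -0.8]
grip_width: 0.0129
grasp_force: 58.8
```

Run:
```python
from a import *
print(robot.observe()['ft_force'].round(1)); ptip(S4,.1035,-35,step=.2)
s=shot('scene'); g=cv2.cvtColor(s['image'],cv2.COLOR_RGB2GRAY)
o=robot.observe();p=o['tcp_pos'];a=np.radians(o['tool_rot'][2]);f=np.array([np.cos(a),np.sin(a)])
for h in (.012,.02,.03,.04,.05):
  q=w2px(s,[np.r_[p[:2]+.058*f,p[2]-.0538+h]]); v=int(round(q[0,1])); u=int(q[0,0])
  print('row',v,'pred col',q[:,0].round(1),'cols from',u-5,g[v,u-5:u+9])
```

```text
[ 0.3  0.1 -0.8]
at [0.4511 0.06   0.1033] yaw -35.01 | turn total -0.0 in 1 rows | shift cm [ 5.17  7.54 -0.02] in 46 rows: each [ 0.112  0.164 -0.   ] turn/row -0.0 grip 0.0129
row 242 pred col [318.3] cols from 313 [168 175 184 187 173 139 139 170 185 181 169 157 152 151]
row 239 pred col [318.4] cols from 313 [168 167 164 160 152 129 123 142 156 155 155 157 155 158]
row 235 pred col [318.4] cols from 313 [148 152 155 157 148 125 118 134 148 154 152 153 146 148]
row 232 pred col [318.5] cols from 313 [150 147 149 151 146 129 115 128 147 149 150 154 157 166]
row 228 pred col [318.6] cols from 313 [154 154 154 154 149 129 121 135 150 154 158 156 153 153]
```

No side load so far, and the pin is where it was predicted. I go on to the near right corner.

Call:
step_arm(rows=[-1,0.112,0.164,0,0,-1,0.112,0.164,0,0,-1,0.112,0.164,0,0,-1,0.112,0.164,0,0,-1,0.112,0.164,0,0,-1,0.112,0.164,0,0,-1,0.112,0.164,0,0,-1,0.112,0.164,0,0,-1,0.112,0.164,0,0,-1,0.112,0.164,0,0,-1,0.112,0.164,0,0,-1,0.112,0.164,0,0,-1,0.112,0.164,0,0,-1,0.112,0.164,0,0,-1,0.112,0.164,0,0,-1,0.112,0.164,0,0,-1,0.112,0.164,0,0,-1,0.112,0.164,0,0,-1,0.112,0.164,0,0,-1,0.112,0.164,0,0])

```text
time: 54.05
tcp_pos: [0.4506, 0.0203, 0.1033]
tool_rot: [-180.0, 0.0, -35.0]
ft_force: [0.9, 0.1, -1.2]
grip_width: 0.013
grasp_force: 58.8
```

Call:
step_arm(rows=[-1,0.112,0.164,0,0,-1,0.112,0.164,0,0,-1,0.112,0.164,0,0,-1,0.112,0.164,0,0,-1,0.112,0.164,0,0,-1,0.112,0.164,0,0,-1,0.112,0.164,0,0,-1,0.112,0.164,0,0,-1,0.112,0.164,0,0,-1,0.112,0.164,0,0,-1,0.112,0.164,0,0,-1,0.112,0.164,0,0,-1,0.112,0.164,0,0,-1,0.112,0.164,0,0,-1,0.112,0.164,0,0,-1,0.112,0.164,0,0,-1,0.112,0.164,0,0,-1,0.112,0.164,0,0])

```text
time: 55.85
tcp_pos: [0.4502, -0.0155, 0.1033]
tool_rot: [-180.0, 0.0, -35.0]
ft_force: [-0.8, -0.4, 0.2]
grip_width: 0.0128
grasp_force: 58.8
```

Run:
```python
from a import *
print(robot.observe()['ft_force'].round(1)); ptip(S4,.1035,-35,step=.2)
```

```text
[-0.8 -0.4  0.2]
at [ 0.4502 -0.0155  0.1033] yaw -35.01 | turn total -0.0 in 1 rows | shift cm [ 0.92  1.3  -0.02] in 8 rows: each [ 0.115  0.163 -0.002] turn/row -0.0 grip 0.0128
```

Call:
step_arm(rows=[-1,0.115,0.163,0,0,-1,0.115,0.163,0,0,-1,0.115,0.163,0,0,-1,0.115,0.163,0,0,-1,0.115,0.163,0,0,-1,0.115,0.163,0,0,-1,0.115,0.163,0,0,-1,0.115,0.163,0,0,-1,0,0,0,0,-1,0,0,0,0,-1,0,0,0,0,-1,0,0,0,0,-1,0,0.232,0,-0.04,-1,0,0.232,0,-0.04,-1,0,0.232,0,-0.04,-1,0,0.232,0,-0.04,-1,0,0.232,0,-0.04,-1,0,0,0,0])

```text
time: 57.65
tcp_pos: [0.4443, -0.0415, 0.1033]
tool_rot: [-180.0, 0.0, -23.5]
ft_force: [1.1, 0.1, -0.7]
grip_width: 0.0128
grasp_force: 58.7
```

Run:
```python
from a import *
o=robot.observe();print(o['ft_force'].round(1),o['tool_rot'],o['joint_pos'].round(0)); ptip(S4,.1035,o['tool_rot'][2],step=.2)
```

```text
[ 1.1  0.1 -0.7] [-1.79999972e+02  1.86620178e-03 -2.35335874e+01] [  -8.   25.   10.  125.   -8.   31. -105.]
at [ 0.4443 -0.0415  0.1033] yaw -23.53 | turn total -0.0 in 0 rows | shift cm [ 0.03 -0.01 -0.02] in 1 rows: each [ 0.028 -0.01  -0.017] turn/row -0.0 grip 0.0128
```

Call:
step_arm(rows=[-1,0.015,0.232,0,-0.04,-1,0.015,0.232,0,-0.04,-1,0.004,0.232,0,-0.04,-1,0.004,0.232,0,-0.04,-1,0.004,0.232,0,-0.04,-1,0.004,0.232,0,-0.04,-1,0.004,0.232,0,-0.04,-1,0.004,0.232,0,-0.04,-1,0.004,0.232,0,-0.04,-1,0.004,0.232,0,-0.04,-1,0.004,0.232,0,-0.04,-1,0.004,0.232,0,-0.04,-1,0.004,0.232,0,-0.04,-1,0.004,0.232,0,-0.04,-1,0.004,0.232,0,-0.04,-1,0,0,0,0])

```text
time: 59.25
tcp_pos: [0.4408, -0.0756, 0.1033]
tool_rot: [-180.0, -0.0, 10.8]
ft_force: [-0.1, -0.5, -0.7]
grip_width: 0.0131
grasp_force: 58.8
```

Run:
```python
from a import *
o=robot.observe();print(o['ft_force'].round(1)); ptip(S4,.1035,o['tool_rot'][2],step=.2)
```

```text
[-0.1 -0.5 -0.7]
at [ 0.4408 -0.0756  0.1033] yaw 10.78 | turn total -0.0 in 0 rows | shift cm [-0.   -0.01 -0.02] in 1 rows: each [-0.001 -0.005 -0.021] turn/row -0.0 grip 0.0131
```

Call:
step_arm(rows=[-1,0.004,0.232,0,-0.04,-1,0.004,0.232,0,-0.04,-1,0.004,0.232,0,-0.04,-1,0.004,0.232,0,-0.04,-1,0.004,0.232,0,-0.04,-1,0.004,0.232,0,-0.04,-1,0.004,0.232,0,-0.04,-1,0.004,0.232,0,-0.04,-1,0.004,0.232,0,-0.04,-1,0.004,0.232,0,-0.04,-1,0.004,0.232,0,-0.04,-1,0.004,0.232,0,-0.04,-1,0.004,0.232,0,-0.04,-1,0.004,0.232,0,-0.04,-1,0.004,0.232,0,-0.04,-1,0,0,0,0,-1,0,0,0,0])

```text
time: 60.95
tcp_pos: [0.4567, -0.1055, 0.1032]
tool_rot: [-180.0, -0.0, 45.1]
ft_force: [-0.0, 0.0, -0.3]
grip_width: 0.0127
grasp_force: 58.8
```

Run:
```python
from a import *
o=robot.observe();print(o['ft_force'].round(1)); ptip(S4,.1035,o['tool_rot'][2],step=.2); ptip(S7,.1035,o['tool_rot'][2],step=.2)
s=shot('scene'); g=cv2.cvtColor(s['image'],cv2.COLOR_RGB2GRAY)
p=o['tcp_pos'];a=np.radians(o['tool_rot'][2]);f=np.array([np.cos(a),np.sin(a)])
for h in (.012,.02,.03,.04,.05):
  q=w2px(s,[np.r_[p[:2]+.058*f,p[2]-.0538+h]]); v=int(round(q[0,1])); u=int(q[0,0])
  print('row',v,'pred col',q[:,0].round(1),'cols from',u-5,g[v,u-5:u+9])
```

```text
[-0.   0.  -0.3]
at [ 0.4567 -0.1055  0.1032] yaw 45.08 | turn total -0.0 in 0 rows | shift cm [-0.01  0.02 -0.03] in 1 rows: each [-0.005  0.025 -0.026] turn/row -0.0 grip 0.0127
at [ 0.4567 -0.1055  0.1032] yaw 45.08 | turn total -0.0 in 0 rows | shift cm [ 8.45  8.68 -0.03] in 61 rows: each [ 0.139  0.142 -0.   ] turn/row -0.0 grip 0.0127
row 233 pred col [279.8] cols from 274 [157 178 190 193 177 141 133 150 152 145 132 121 116 112]
row 230 pred col [279.8] cols from 274 [143 137 122 106  96  94  90  83  79  73  69  68  64  66]
row 226 pred col [279.6] cols from 274 [113  88  75  77  85  98 113 137 145 141 135 131 115 101]
row 222 pred col [279.5] cols from 274 [ 94 105 111 108 105 103 117 129 141 142 146 148 144 144]
row 219 pred col [279.4] cols from 274 [ 77  74  75  76  82  85  76  65  66  91 110 131 142 145]
```

Pivot finished with no load. I now follow the right side.

Call:
step_arm(rows=[-1,0.139,0.142,0,0,-1,0.139,0.142,0,0,-1,0.139,0.142,0,0,-1,0.139,0.142,0,0,-1,0.139,0.142,0,0,-1,0.139,0.142,0,0,-1,0.139,0.142,0,0,-1,0.139,0.142,0,0,-1,0.139,0.142,0,0,-1,0.139,0.142,0,0,-1,0.139,0.142,0,0,-1,0.139,0.142,0,0,-1,0.139,0.142,0,0,-1,0.139,0.142,0,0,-1,0.139,0.142,0,0,-1,0.139,0.142,0,0,-1,0.139,0.142,0,0,-1,0.139,0.142,0,0,-1,0.139,0.142,0,0,-1,0.139,0.142,0,0])

```text
time: 63.0
tcp_pos: [0.4966, -0.106, 0.1033]
tool_rot: [-180.0, 0.0, 45.2]
ft_force: [-0.0, -0.2, -0.7]
grip_width: 0.0125
grasp_force: 58.8
```

Call:
step_arm(rows=[-1,0.139,0.142,0,0,-1,0.139,0.142,0,0,-1,0.139,0.142,0,0,-1,0.139,0.142,0,0,-1,0.139,0.142,0,0,-1,0.139,0.142,0,0,-1,0.139,0.142,0,0,-1,0.139,0.142,0,0,-1,0.139,0.142,0,0,-1,0.139,0.142,0,0,-1,0.139,0.142,0,0,-1,0.139,0.142,0,0,-1,0.139,0.142,0,0,-1,0.139,0.142,0,0,-1,0.139,0.142,0,0,-1,0.139,0.142,0,0,-1,0.139,0.142,0,0,-1,0.139,0.142,0,0,-1,0.139,0.142,0,0,-1,0.139,0.142,0,0])

```text
time: 65.0
tcp_pos: [0.5364, -0.1063, 0.1033]
tool_rot: [-180.0, 0.0, 45.2]
ft_force: [0.4, -1.3, -1.2]
grip_width: 0.0129
grasp_force: 58.8
```

Run:
```python
from a import *
o=robot.observe();print(o['ft_force'].round(1)); ptip(S7,.1035,45.08,step=.2)
```

```text
[ 0.4 -1.3 -1.2]
at [ 0.5364 -0.1063  0.1033] yaw 45.21 | turn total 0.002 in 1 rows | shift cm [ 2.88  2.98 -0.02] in 21 rows: each [ 0.137  0.142 -0.001] turn/row 0.0001 grip 0.0129
```

Call:
step_arm(rows=[-1,0.138,0.142,0,0,-1,0.138,0.142,0,0,-1,0.138,0.142,0,0,-1,0.138,0.142,0,0,-1,0.138,0.142,0,0,-1,0.138,0.142,0,0,-1,0.138,0.142,0,0,-1,0.138,0.142,0,0,-1,0.138,0.142,0,0,-1,0.138,0.142,0,0,-1,0.138,0.142,0,0,-1,0.138,0.142,0,0,-1,0.138,0.142,0,0,-1,0.138,0.142,0,0,-1,0.138,0.142,0,0,-1,0.138,0.142,0,0,-1,0.138,0.142,0,0,-1,0.138,0.142,0,0,-1,0.138,0.142,0,0,-1,0.1,0.1,0,0])

```text
time: 67.0
tcp_pos: [0.5755, -0.1067, 0.1033]
tool_rot: [180.0, -0.0, 45.2]
ft_force: [-0.3, -0.3, -1.4]
grip_width: 0.0126
grasp_force: 58.8
```

Call:
step_arm(rows=[-1,0,0,0,0,-1,0,0,0,0,-1,0,0,0,0,-1,0,0,0,0,-1,0,0,0,0,-1,0,0,-0.3,0,-1,0,0,-0.5,0,-1,0,0,-1,0,-1,0,0,-2,0,-1,0,0,-3,0,-1,0,0,-3,0,-1,0,0,-2.5,0,-1,0,0,0,0.117,-1,0,0,0,0.117,-1,0,0,0,0.117,-1,0,0,0,0.117,-1,0,0,0,0.117,-1,0,0,0,0.117,-1,0,0,0,0,-1,0,0,0,0])

```text
time: 69.0
tcp_pos: [0.5754, -0.1065, 0.2269]
tool_rot: [180.0, -0.0, 5.2]
ft_force: [-0.2, 0.7, -0.5]
grip_width: 0.0129
grasp_force: 58.8
```

Run:
```python
from a import *
plan(.4498,.3135,.22,4.8)
```

```text
at [ 0.5754 -0.1065  0.2269] yaw 5.2 | turn total 0.007 in 1 rows | shift cm [ -9.   -42.9    0.69] in 15 rows: each [-0.6   -2.86   0.046] turn/row 0.0005 grip 0.0129
```

Call:
step_arm(rows=[-1,-0.6,-2.86,0,0.007,-1,-0.6,-2.86,0,0,-1,-0.6,-2.86,0,0,-1,-0.6,-2.86,0,0,-1,-0.6,-2.86,0,0,-1,-0.6,-2.86,0,0,-1,-0.6,-2.86,0,0,-1,-0.6,-2.86,0,0,-1,-0.6,-2.86,0,0,-1,-0.6,-2.86,0,0,-1,-0.6,-2.86,0,0,-1,-0.6,-2.86,0,0,-1,-0.6,-2.86,0,0,-1,-0.6,-2.86,0,0,-1,-0.6,-2.86,0,0,-1,0,0,0,0,-1,0,0,0,0,-1,0,0,0,0])

```text
time: 70.8
tcp_pos: [0.4515, 0.3125, 0.2264]
tool_rot: [180.0, -0.0, 4.6]
ft_force: [0.1, -0.3, -1.5]
grip_width: 0.0129
grasp_force: 58.8
```

Run:
```python
from a import *
plan(.4498,.3135,.0845,4.8)
```

```text
at [0.4515 0.3125 0.2264] yaw 4.59 | turn total -0.004 in 1 rows | shift cm [-0.17 -0.11 14.19] in 1 rows: each [-0.166 -0.109 14.19 ] turn/row -0.0037 grip 0.0129
```

Call:
step_arm(rows=[-1,-0.16,-0.11,1,-0.004,-1,0,0,2.5,0,-1,0,0,2.5,0,-1,0,0,2.5,0,-1,0,0,2,0,-1,0,0,1.4,0,-1,0,0,0.8,0,-1,0,0,0.5,0,-1,0,0,0.4,0,-1,0,0,0.3,0,-1,0,0,0.15,0,-1,0,0,0,0,-1,0,0,0,0])

```text
time: 72.1
tcp_pos: [0.4495, 0.3148, 0.0861]
tool_rot: [-180.0, -0.0, 4.8]
ft_force: [-0.6, -0.3, -1.3]
grip_width: 0.0126
grasp_force: 58.8
```

Call:
step_arm(rows=[-1,0,0.12,0,0,-1,0,0,0.1,0,-1,0,0,0.1,0,-1,0,0,0,0,-1,0,0,0,0,-1,0,0,0,0])

```text
time: 72.7
tcp_pos: [0.4496, 0.3135, 0.084]
tool_rot: [-180.0, -0.0, 4.8]
ft_force: [-0.9, -0.7, 5.3]
grip_width: 0.0128
grasp_force: 59.4
```

Seated (+6 N on the rest). I release and withdraw.

Call:
step_arm(rows=[-0.5,0,0,0,0,-0.3,0,0,0,0,0,0,0,0,0,0,0,0,0,0,0,0,0,-0.5,0,0,0,0,-1.5,0,0,0,0,-3,0,0,0,0,-3,0,0,0,0,-3,0,0,0,0,-3,0,0,0,3,0,0,0,0,3,0,0,0,0,3,0,0,0,0,3,0,0,0,0,0,0,0,0,0,0,0,0])

```text
time: 74.3
tcp_pos: [0.4597, 0.1936, 0.2243]
tool_rot: [-180.0, -0.0, 4.7]
ft_force: [0.1, 1.4, 0.4]
grip_width: 0.0425
grasp_force: 0.0
```

Run:
```python
from a import *
t=shot('top','t20.png');s=shot('scene','s20.png')
Z['lid']=.046
for n,p in (('probe',(.449,.3128,.085)),('lid',(.559,.025,0))):
  for c in (t,s):
    try: fit([c],n,p,thr=60)
    except ZeroDivisionError: pass
print(robot.observe()['tcp_pos'],robot.observe()['ft_force'])
cv2.imwrite('pics/c20.png',cv2.resize(cv2.imread('pics/s20.png')[190:340,220:540],(800,375),interpolation=cv2.INTER_CUBIC))
```

```text
none probe
probe xy [0.4498 0.3131] yaw 5.0 cost 0.229 p [0.65]
lid xy [0.562  0.0261] yaw -0.4 cost 0.03 p [0.81]
lid xy [0.5586 0.0253] yaw -0.7 cost 0.035 p [0.59]
[0.45938325 0.19478735 0.22375898] [-0.17541423  0.56223273 -0.60719679]
```

View pics/c20.png

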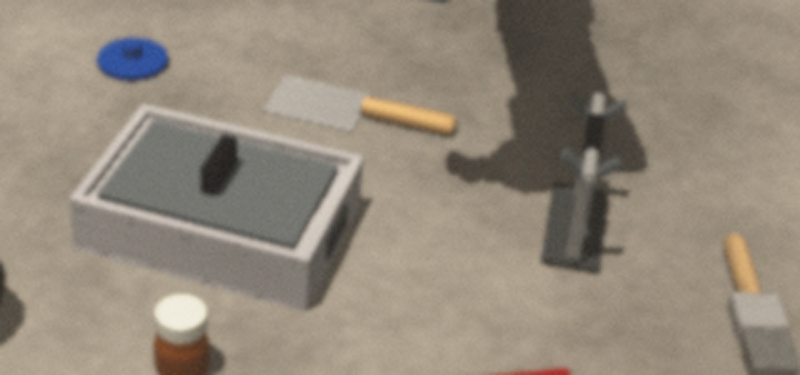

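The lid is flat in the rim at crop (220,180). The probe is back in both Vs at (590,160) with its pin down, and the bystanders are where they were. I hand the job in.

```bash
python3 -c "
from plant import robot
print(robot.finish_job())"
```

```text
the job is handed in; nothing more can be done
None
```

The job is handed in at about 75 s, with no verdict returned: both dies and both blocks are packed, the lid sits flat in the rim, the seam was traced at about 2 cm/s without noticeable contact force (the probe turned at the near right corner), and the probe is back in its rest, pin down.

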